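# Load the model drying box and set it to full

### The arm

A 6-joint arm with a two-finger parallel gripper is mounted at the origin on a cart in front of the work surface, level with it; the furniture and walls round the work are solid. World frame = base frame: x ahead of the robot, y to its left, z up, the work surface at z = 0. Lengths are in m, angles in rad, forces in N, time in s.
With the tool pointing down it reaches from about 0.35 to 0.975 m from the base axis. Payload 4.9 kg.
Tool frame: the origin (TCP) lies at the very end of the fingers, on their centre line; the grasp point (between the pads) lies 19 mm behind it; z points along the fingers, x is the direction in which the jaws open and shut, and the axes are right-handed (so a half turn about z gives the same grasp; the last joint's range is limited). The gripper opens to 85 mm and grips with 20 to 120 N. Pads are 22 mm wide; open, the fingers measure 114 mm over their backs; the gripper's body (76 mm by 85 mm) begins 54 mm behind the grasp point. The pads swing forward as they close: fully open they stand 13 mm farther back than shut.
Start: joints at [-1.357, 0.053, 1.613, -0, 1.476, -0.119], TCP at [0.204, -0.591, 0.231] pointing down, gripper open.
Joint ranges: [-3.01, 3.01], [-1.01, 2.22], [0.06, 2.58], [-1.02, 4.17], [0.09, 2.62], [-3.14, 3.14]. Speed limits (rad/s): [2.57, 2.57, 3.14, 3.14, 3.14, 3.14].

### API

Orientations are given as a rotation vector (axis times angle).
In Python, from station import monitor, imaging, ticket gives the robot as it stands.
- The arm moves only by the tool step_arm, never from a script. Its argument "targets" is one flat list of numbers, 4 for each row, row after row: the shift along the tool's x, y, z in m, then the turn about the tool's z in rad. In form: [tx, ty, tz, roll, tx, ty, tz, roll, ...]. A call has 1 to 12 rows; each row is the pose to reach, as a shift and turn from the pose measured when the call began, along the tool's axes at that moment; what a row does not reach only later rows make up. A row lasts 1/12 s, in which the tool goes at most 41.7 mm and 7.16 degrees, less where a joint would pass 70% of its speed; a pose out of reach is approached as far as the arm can. A call with a gripper value outside its range is refused whole. "grip" is the finger opening in m, from 0 to 0.0854, set as the call begins (left out, the last holds). The fingers move at their own pace and stop on an object; "force" is the grip in N (left out, the last holds). Time passes only in rows, so rows that repeat a pose let the fingers close. It gives the time, the measured TCP pose, the force and the opening at its end, in the units of the state.
- monitor.get_obs(): the state, without advancing time (a new reading comes with each control period).
- imaging.get_image(name): name is "side" or "top" or "wrist"; returns a dict with "color" (480x640x3 uint8, red, green, blue), "depth" (480x640 float32, m along the optical axis (not along the pixel's ray), 0 where there is no reading), "fov_y" (degrees; the focal length in pixels is half the picture's height over the tangent of half this angle, whatever the lens; pixels are square), "cx", "cy" (the principal point, pixels), "R" (3x3) and "t" (3): a world point X has camera coordinates R X + t. Camera axes: x right, y down, z forward; pixel columns grow to the right and rows downward; lengths in m; the calibration is good to about 2 mm. The wrist camera is an equidistant fisheye: a pixel r from the principal point sees the ray r / f radians off the axis. A picture is of the moment at which its call begins.
- ticket.finish_job(): hands the job in, once; it reports no verdict.
Trained networks look in a picture, given as the dict that the camera call returned (one of the last four; its "shot" number tells which), for a name from the list of things; names that differ only in an ending like _2 or _b are one class to them, and where a whole thing is asked for, a point or a joint stands for the part that bears it (a point fixed in the world has none). Each returns a list of dicts, best first, with "score" (0 to 1); they miss things now and then, are a little off and sometimes report something else, mostly with a low value. They report only what shows in the picture. A call takes as long as a camera call. They do not tell look-alikes from the thing itself.
- imaging.search_frame(name, picture): "uv" ([column, row] in pixels, amid what is visible of it).
- imaging.mark_of(name, picture): "uv" ([column, row] in pixels: a listed point, or the origin of a listed thing).
The state is a dict: "t": time; "q": joint angles; "dq": joint speeds; "effort": joint torques, N m; "tool_pos": TCP position; "tool_rot": TCP orientation; "contact_force": force on the tool from outside, world axes, zero at the start; "wrist_torque": the same for the moment, N m; "opening": finger opening in m.
Only numpy, scipy, OpenCV 4.12 (cv2) and the standard library are available. Lean on these libraries where they do the work, as an engineer would, in place of code of your own. Each camera call takes 0.05 s, during which the arm holds its last target.

### The job

The drying box on the left of the bench was left running and plaster casts are waiting on the counter. First turn its dial fully anticlockwise to the off stop, then slide the cover fully open and put every waiting cast into the chamber, base down and flat on the floor. Then slide the cover fully shut and turn the dial fully clockwise to its end stop, leaving the other things on the bench where they are.

Things in the scene. Friction and masses are not known exactly. Their poses are not given: they have to be found in the camera images.
- dryer: Low white drying box fixed at the left; yaw within 0.1 rad. Origin on the counter under the middle of the open chamber; x away from the robot along the cover's track, y left, z up. Chamber inside 130 (x) by 256 mm (y), floor 12 and rim 57 mm above the counter, walls 8 mm. In front (x -135 to -73 mm) a ledge 45 mm high with the dial; behind (x 73 to 213) a housing 57 mm high, over which the open cover lies.
- chamber (a point): Middle of the chamber's floor (axes as dryer); three casts fit side by side along y, with their own x axis along the chamber's x axis, at y -86, 0 and +86 mm.
- cover (a joint): Clear sliding cover, m: 0 fully shut, 0.135 fully open (slides along the box's +x, away from the robot). Stays where left; friction about 1.5 N. The pane lies 57 to 63 mm above the counter, 142 mm (x) by 256 mm (y).
- cover_fin (a point): Middle of the top of the cover's black grip fin (moves with the cover, axes as the box), 94 mm above the counter. The fin is upright, 14 mm thick along x, 60 mm long along y, and stands 31 mm above the pane: pinch it across x from above, or push it.
- dial (a joint): Angle of the dial in rad: 0 = off, the anticlockwise stop (seen from above), pointer line toward the robot (-x of the box); 4.4 = full, the clockwise stop; grows clockwise. It stays where it is left; friction about 0.03 N m.
- dial_grip (a point): On the dial's upright axis, 82 mm above the counter, at grip height; its x axis lies along the grip bar and turns with the dial. The bar is 14 mm thick (y), 42 mm long (x), its top 7 mm above and its foot 23 mm below this point, on a disc of 44 mm diameter (top 59 mm above the counter) over a fixed base of 68 mm diameter.
- cast_a: Trimmed dental arch cast in pale plaster, 53 mm (x) by 68 mm (y), 29 mm high with the teeth; its base is 16 mm high. Origin: centre of the underside, z up. Take the base across x: the two end faces, at x -26 and +26 mm, are flat and parallel (20 and 60 mm wide); the sides slant, widest (68 mm) at x = +14 mm. About 85 g. May be absent.
- cast_b: Another cast of the same shape and size. May be absent.
- cast_c: Another cast of the same shape and size, in yellowish stone. May be absent.
- cast_d: Another cast of the same shape and size. May be absent.
- dappen_dish: Small clear glass dish, 31 mm across and 26 mm high, standing among the casts: to be left alone. Origin: centre of the underside.
- tape_white: Roll of cream tape, 52 mm across, 18 mm high, to be left alone. Origin: centre of the underside.
- caliper: Grey caliper, 130 mm long, lying flat at the right of the casts, to be left alone. Origin: centre of the underside.
- marker_blue: Blue and white marker pen, 120 mm long, lying among the casts, pointing away from the robot, to be left alone. Origin: centre of the underside.
There are look-alikes about, which are no part of the job. What is shaped like the cast_a but black is not meant. What is shaped like the cast_d but blue is not meant.

How it is judged:
By the outcome, as a careful person would: the job done as asked, in the order asked, and still so for the second after the job is handed in, with the robot touching nothing.
Of cast_a, cast_b, cast_c, cast_d only 2 to 3 are there at a start; the rules pass over those that are not, and their reading is None.
At some moment in a run one of cast_a, cast_b, cast_c, cast_d may be knocked a few centimetres aside while the robot is not near it.
Once in a run the grip may slacken for a moment while it holds something.
It also fails if it takes over 208 s, if anything falls off the work surface, if the arm or the gripper's body presses on something with over 40 N, if the wrist force passes 120 N, or if a joint passes its speed limit or range.

## Working session

There is one attempt and no reset: what is moved stays moved. The work goes in short steps, Python scripts to look and compute and a tool call to move; the robot and the scene stay as the last step left them, time stands still between calls to the robot, and variables do not carry over. Pictures are saved under pics/ and viewed, and the job is handed in when it is done.

Besides the shell and the picture viewer there is one more tool, called after ">>>" by a JSON object that holds its "op" and its "data". step_arm: Moves the arm, as the interface text tells. Its arguments: {"type":"object","properties":{"targets":{"type":"array","items":{"type":"number"}},"grip":{"type":"number"},"force":{"type":"number"}},"required":["targets"]}

```bash
ls; mkdir -p pics
python3 - <<'E'
from station import monitor, imaging, ticket
import cv2
o=monitor.get_obs(); print({k:(v if isinstance(v,float) else [round(float(x),4) for x in v]) if hasattr(v,'__len__') else v for k,v in o.items()})
for n in ["side","top"]:
    p=imaging.get_image(n); cv2.imwrite(f"pics/{n}0.png",p["color"][:,:,::-1]); print(n,p["fov_y"],p["cx"],p["cy"],p["R"],p["t"])
E
```

```text
pics
{'t': 0.0, 'q': [-1.357, 0.0534, 1.6143, -0.0, 1.476, -0.119], 'dq': [0.0011, 0.0007, 0.0005, 0.0013, -0.0003, 0.0011], 'effort': [0.0002, -39.3685, -37.0175, -0.0001, 0.0071, 0.0], 'tool_pos': [0.2041, -0.5901, 0.2301], 'tool_rot': [-2.5576, 1.822, 0.0024], 'contact_force': [-0.5467, -0.3502, -1.1559], 'wrist_torque': [-0.0006, 0.0214, -0.0451], 'opening': 0.08546513377661592}
side 47.55400188024546 332.87164569995286 234.9242358490335 [[ 0.97247003 -0.2319298   0.02259662]
 [-0.07462037 -0.40180089 -0.91268168]
 [ 0.22075742  0.88586941 -0.40804602]] [-0.48475718  0.04682618  1.58049602]
top 52.72969408325545 322.8468387956236 233.2983870237835 [[-0.0264973  -0.99963519  0.0052325 ]
 [-0.99882152  0.02626209 -0.04081504]
 [ 0.04066273 -0.00630782 -0.99915302]] [-0.12587856  0.45881281  1.30551614]
```

View pics/top0.png

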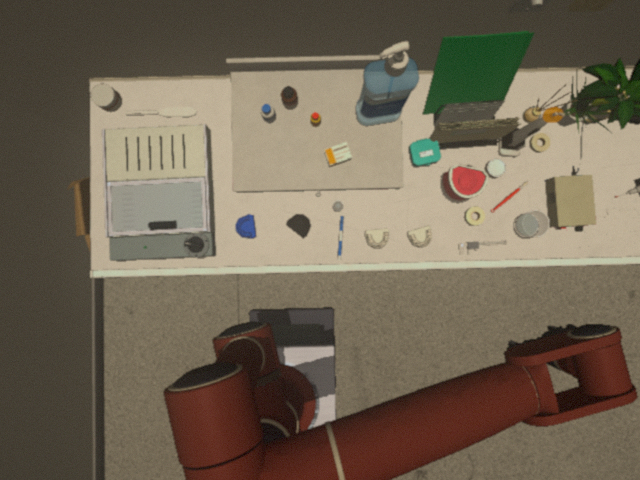

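View pics/side0.png

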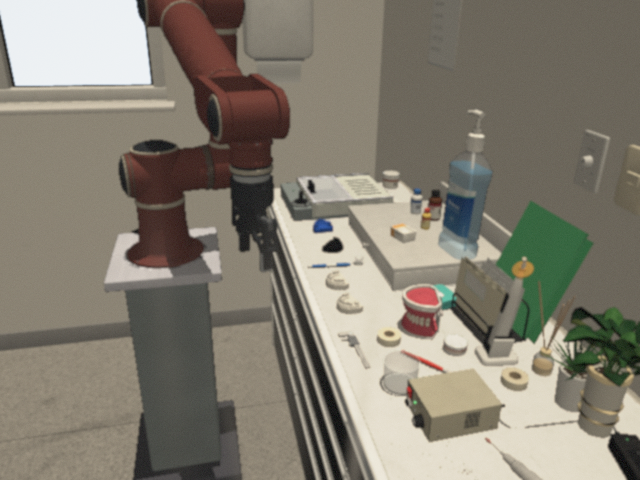

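Top view: two pale casts, at about (377,237) and (419,236). A blue (247,226) and a black (299,225) arch are the look-alikes. The dryer is at (155,190) with its dial at about (195,243) and fin at (163,225).

```bash
cat > h.py <<'E'
from station import monitor, imaging, ticket
import cv2, numpy as np
from scipy.spatial.transform import Rotation as Rn
def K(p):
    f=p["color"].shape[0]/2/np.tan(np.radians(p["fov_y"])/2); return f,p["cx"],p["cy"]
def ray(p,uv,fish=False):
    f,cx,cy=K(p); a=np.array([(uv[0]-cx)/f,(uv[1]-cy)/f])
    if fish:
        r=np.hypot(*a); d=np.array([*(a/r*np.sin(r) if r>1e-9 else a),np.cos(r)])
    else: d=np.array([*a,1.])
    R=np.array(p["R"]); t=np.array(p["t"])
    return -R.T@t, R.T@d
def atz(p,uv,z,fish=False):
    o,d=ray(p,uv,fish); s=(z-o[2])/d[2]; return o+s*d
def cloud(p):
    f,cx,cy=K(p); D=p["depth"]; v,u=np.mgrid[:D.shape[0],:D.shape[1]]
    P=np.stack([(u-cx)/f*D,(v-cy)/f*D,D],-1)
    return (P-np.array(p["t"]))@np.array(p["R"])
def proj(p,X,fish=False):
    f,cx,cy=K(p); c=np.array(p["R"])@np.array(X)+np.array(p["t"])
    if fish:
        th=np.arctan2(np.hypot(c[0],c[1]),c[2]); n=np.hypot(c[0],c[1]); return f*th*c[0]/n+cx,f*th*c[1]/n+cy
    return f*c[0]/c[2]+cx,f*c[1]/c[2]+cy
def save(p,name,box=None,s=1):
    c=p["color"][:,:,::-1]
    if box: c=c[box[1]:box[3],box[0]:box[2]]
    cv2.imwrite("pics/"+name,cv2.resize(c,None,fx=s,fy=s,interpolation=cv2.INTER_CUBIC))
def st():
    o=monitor.get_obs(); T=Rn.from_rotvec(o["tool_rot"]).as_matrix()
    return o,T
E
python3 - <<'E'
from h import *
p=imaging.get_image("top"); save(p,"d.png",(90,110,230,270),4.5); save(p,"c.png",(220,190,500,260),2.8)
np.set_printoptions(precision=4,suppress=True)
Z={"dial_grip":.082,"cover_fin":.094,"cast_a":0,"cast_c":0,"dryer":0,"chamber":.012,"marker_blue":0,"dappen_dish":0,"tape_white":0,"caliper":0}
for n,z in Z.items():
    for m in imaging.mark_of(n,p)[:4]: print(n,m["uv"],round(m["score"],2),atz(p,m["uv"],z)[:2])
C=cloud(p)
for uv in [(163,205),(195,240),(377,237),(419,236),(300,240),(150,150)]: print(uv,C[uv[1],uv[0]])
E
```

```text
dial_grip [188.7, 243.5] 0.74 [0.4353 0.2066]
cover_fin [158.7, 221.7] 0.67 [0.4923 0.2786]
cast_a [303.1, 224.5] 0.8 [ 0.4812 -0.0846]
cast_a [423.5, 238.3] 0.77 [ 0.4348 -0.4131]
cast_a [245.8, 227.1] 0.64 [0.4782 0.0722]
cast_a [377.1, 235.3] 0.6 [ 0.4463 -0.2863]
cast_c [303.1, 224.5] 0.8 [ 0.4812 -0.0846]
cast_c [423.5, 238.3] 0.77 [ 0.4348 -0.4131]
cast_c [245.8, 227.1] 0.64 [0.4782 0.0722]
cast_c [377.1, 235.3] 0.6 [ 0.4463 -0.2863]
dryer [165.1, 208.1] 0.72 [0.5361 0.2918]
marker_blue [340.9, 238.5] 0.57 [ 0.4402 -0.187 ]
dappen_dish [338.4, 207.0] 0.41 [ 0.5268 -0.1826]
tape_white [469.1, 217.9] 0.53 [ 0.4875 -0.5403]
caliper [481.8, 247.5] 0.82 [ 0.4054 -0.572 ]
caliper [422.8, 237.3] 0.39 [ 0.4376 -0.4113]
(163, 205) [0.5389 0.2801 0.0537]
(195, 240) [0.4444 0.1944 0.0662]
(377, 237) [ 0.4413 -0.2844  0.0128]
(419, 236) [ 0.441  -0.3983  0.0134]
(300, 240) [ 0.4389 -0.0752  0.0036]
(150, 150) [0.6853 0.3122 0.0544]
```

```bash
ls pics
```

```text
c.png
d.png
side0.png
top0.png
```

View pics/d.png

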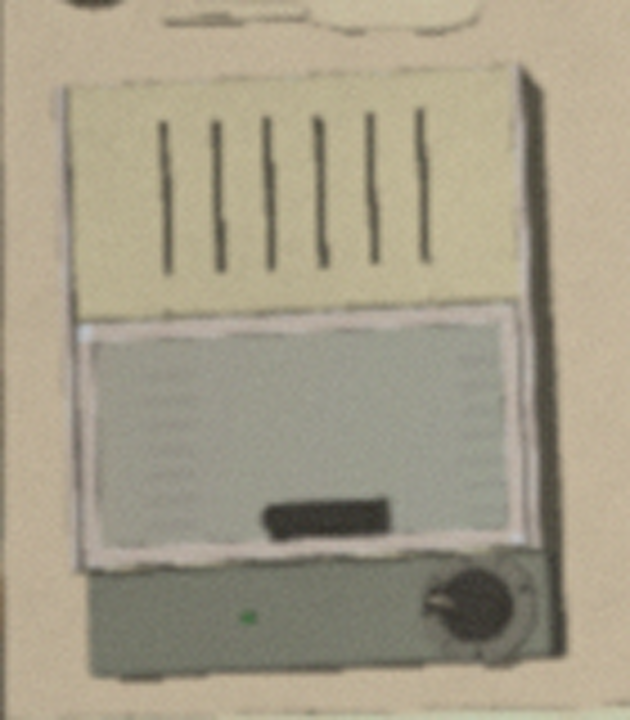

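View pics/c.png

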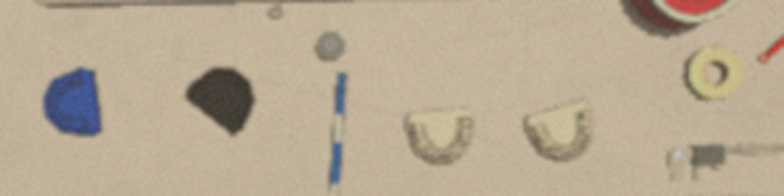

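Run:
```python
from h import *
np.set_printoptions(precision=4,suppress=True)
p=imaging.get_image("top")
def c(u,v): return (u/4.5+90,v/4.5+110)
for n,uv,z in [("rear left housing",(70,88),.057),("rear right",(519,66),.057),("front left rim",(78,568),.057),("front right rim",(540,547),.057),("ledge fl",(93,677),.045),("ledge fr",(553,655),.045),("dial",(472,605),.07),("fin L",(265,505),.094),("fin R",(388,500),.094),("finmid",(326,503),.094)]:
    print(n,atz(p,c(*uv),z))
o,T=st(); print(o["tool_pos"],T)
```

```text
rear left housing [0.742  0.4275 0.057 ]
rear right [0.7484 0.1648 0.057 ]
front left rim [0.4606 0.4252 0.057 ]
front right rim [0.4657 0.1573 0.057 ]
ledge fl [0.3971 0.4223 0.045 ]
ledge fr [0.4028 0.1535 0.045 ]
dial [0.4327 0.1939 0.07  ]
fin L [0.4917 0.3035 0.094 ]
fin R [0.4927 0.2341 0.094 ]
finmid [0.4919 0.2691 0.094 ]
[ 0.2042 -0.5907  0.2314] [[ 0.3267 -0.9451 -0.    ]
 [-0.9451 -0.3267 -0.    ]
 [ 0.      0.     -1.    ]]
```

```bash
cat >> h.py <<'E'
def go(x,y,z,ang,o=None,say=True):
    o,T=st(); d=T.T@(np.array([x,y,z])-o["tool_pos"])
    a=np.arctan2(T[1,0],T[0,0]); r=-(ang-a); r=(r+np.pi/2)%np.pi-np.pi/2
    print("now",np.round(o["tool_pos"],4),"ang",round(a,3),"q6",round(o["q"][5],3),"open",round(o["opening"],4),"| move",np.round([*d,r],4),"dist",round(float(np.linalg.norm(d)),3),"q1-ang now", round(o["q"][0],2))
E
python3 - <<'E'
from h import *
go(.45,-.25,.23,.02); go(.42,.19,.25,.02)
E
```

```text
now [ 0.2042 -0.5907  0.2314] ang -1.238 q6 -0.119 open 0.0856 | move [-0.2417 -0.3436  0.0013 -1.258 ] dist 0.42 q1-ang now -1.36
now [ 0.2042 -0.5907  0.2314] ang -1.238 q6 -0.119 open 0.0856 | move [-0.6674 -0.459  -0.0187 -1.258 ] dist 0.81 q1-ang now -1.36
```

>>> {"op": "step_arm", "data": {"targets": [-0.02,-0.03,0,-0.1,-0.045,-0.06,0,-0.2,-0.07,-0.09,0,-0.3,-0.09,-0.12,0,-0.4,-0.11,-0.155,0,-0.5,-0.13,-0.19,0,-0.6,-0.15,-0.22,0,-0.7,-0.17,-0.25,0,-0.8,-0.19,-0.28,0,-0.9,-0.215,-0.31,0,-1.0,-0.242,-0.344,0,-1.12,-0.242,-0.344,0,-1.24], "grip": 0.05}}

```text
t: 1.7
tool_pos: [0.4529, -0.2444, 0.2316]
tool_rot: [-3.139, -0.023, -0.003]
contact_force: [-0.9, 0.7, -0.2]
opening: 0.0498
```

Run:
```python
from h import *
go(.40,.19,.25,.02)
p=imaging.get_image("wrist"); save(p,"w1.png"); o,T=st(); print(T.T@(-np.array(p["R"]).T@np.array(p["t"])-o["tool_pos"]), np.array(p["R"])@T,p["fov_y"])
```

```text
now [ 0.4529 -0.2444  0.2316] ang 0.015 q6 -0.656 open 0.0498 | move [-0.0465 -0.4352 -0.0176 -0.0054] dist 0.438 q1-ang now -0.64
[ 0.00178527 -0.06873099 -0.143351  ] [[ 9.99991837e-01  3.72187025e-03 -1.57306657e-03]
 [-4.00535512e-03  9.64397780e-01 -2.64425565e-01]
 [ 5.32904262e-04  2.64429707e-01  9.64404814e-01]] 65.70646984690485
```

View pics/w1.png

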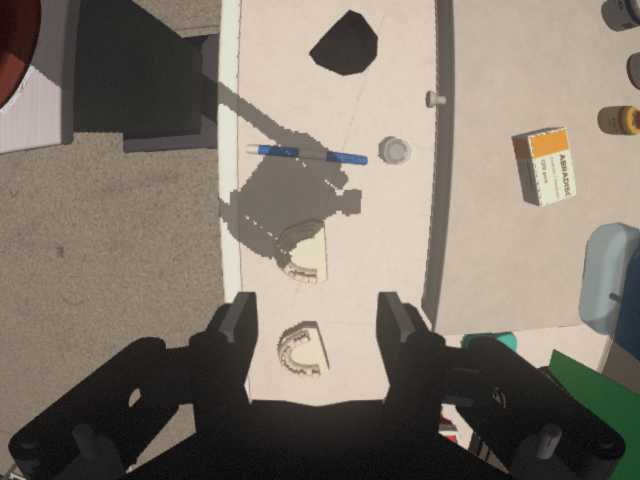

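>>> {"op": "step_arm", "data": {"targets": [-0.005,-0.04,0,0,-0.01,-0.08,0,0,-0.015,-0.12,0,0,-0.02,-0.16,0,0,-0.025,-0.2,0,0,-0.03,-0.24,-0.01,0,-0.035,-0.28,-0.01,0,-0.04,-0.32,-0.015,0,-0.045,-0.36,-0.015,0,-0.047,-0.4,-0.015,0,-0.047,-0.42,-0.015,0,-0.047,-0.42,-0.015,0]}}

```text
t: 2.75
tool_pos: [0.3973, 0.1753, 0.2469]
tool_rot: [-3.14, -0.03, -0.002]
contact_force: [0.1, 0.1, 0.4]
opening: 0.0498
```

Run:
```python
from h import *
np.set_printoptions(precision=4,suppress=True)
p=imaging.get_image("wrist"); save(p,"w2.png")
for n,z in [("dial_grip",.082),("cover_fin",.094),("chamber",.012)]:
    for m in imaging.mark_of(n,p)[:2]: print(n,m["uv"],round(m["score"],2),atz(p,m["uv"],z,True)[:2])
go(.433,.194,.15,.02)
```

```text
dial_grip [358.4, 202.8] 0.87 [0.4329 0.1951]
cover_fin [425.6, 110.9] 0.8 [0.4842 0.2746]
now [0.3979 0.1716 0.2466] ang 0.015 q6 0.221 open 0.05 | move [ 0.0353 -0.0219  0.0966 -0.0053] dist 0.105 q1-ang now 0.24
```

View pics/w2.png

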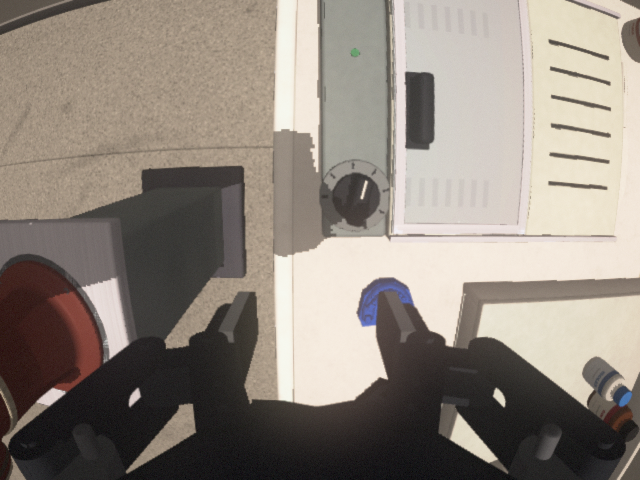

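Run:
```python
from h import *
p=imaging.get_image("wrist"); save(p,"w3.png",(310,150,400,250),6)
```

```text
(no output)
```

View pics/w3.png

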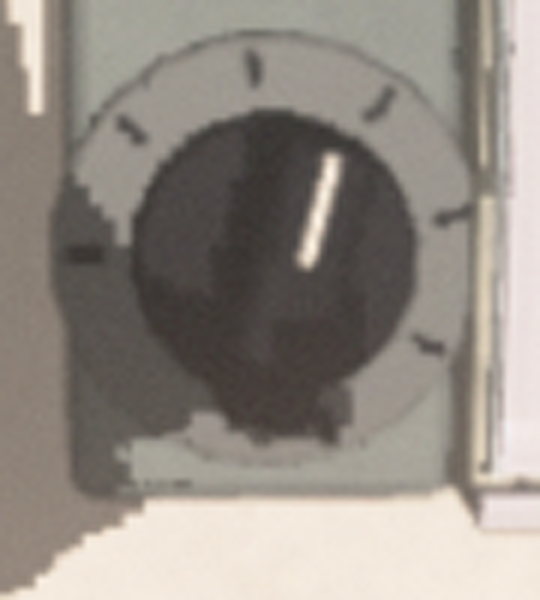

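Run:
```python
from h import *
p=imaging.get_image("wrist")
a=atz(p,(310+306/6,150+265/6),.089,True);b=atz(p,(310+333/6,150+155/6),.089,True)
print(a,b,np.degrees(np.arctan2((b-a)[1],(b-a)[0])))
print(b+(a-b)/np.linalg.norm(a-b)*.02)
th=np.arctan2((b-a)[1],(b-a)[0]); print(th-np.pi/2); go(.433,.1945,.13,th-np.pi/2);go(.433,.1945,.066,th-np.pi/2)
```

```text
[0.4347523  0.19931279 0.089     ] [0.43795144 0.21449569 0.089     ] 78.10143993827364
[0.43382785 0.19492541 0.089     ]
-0.20766904932342456
now [0.398  0.1715 0.2466] ang 0.014 q6 0.221 open 0.05 | move [ 0.0353 -0.0225  0.1166  0.222 ] dist 0.124 q1-ang now 0.23
now [0.398  0.1715 0.2466] ang 0.014 q6 0.221 open 0.05 | move [ 0.0352 -0.0225  0.1806  0.222 ] dist 0.185 q1-ang now 0.23
```

>>> {"op": "step_arm", "data": {"targets": [0.02,-0.012,0.03,0.1,0.035,-0.022,0.06,0.2,0.035,-0.022,0.09,0.222,0.035,-0.022,0.11,0.222,0.035,-0.022,0.125,0.222,0.035,-0.022,0.14,0.222,0.035,-0.022,0.15,0.222,0.035,-0.022,0.16,0.222,0.035,-0.022,0.17,0.222,0.035,-0.022,0.178,0.222,0.035,-0.022,0.178,0.222,0.035,-0.022,0.178,0.222], "grip": 0.036}}

```text
t: 4.05
tool_pos: [0.4327, 0.1939, 0.0685]
tool_rot: [3.125, -0.326, 0.001]
contact_force: [0.1, 0.5, 0.4]
opening: 0.0357
```

Run:
```python
from h import *
go(.4335,.195,.067,-.208)
p=imaging.get_image("wrist"); save(p,"w4.png")
```

```text
now [0.4327 0.1939 0.0685] ang -0.208 q6 0.472 open 0.0357 | move [ 0.0005 -0.0013  0.0015  0.0001] dist 0.002 q1-ang now 0.26
```

View pics/w4.png

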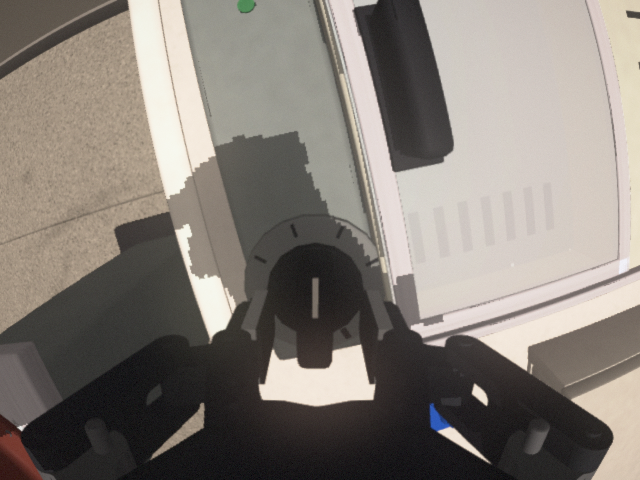

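The picture shows the dial bar at (315,300), centred between the fingers.

>>> {"op": "step_arm", "data": {"targets": [0,-0.001,0.001,0,0,-0.001,0.001,0,0,-0.001,0.001,0,0,-0.001,0.001,0,0,-0.001,0.001,0,0,-0.001,0.001,0], "grip": 0.0, "force": 40}}

```text
t: 4.6
tool_pos: [0.4325, 0.1956, 0.069]
tool_rot: [-3.124, 0.325, 0.002]
contact_force: [-6.4, 0.8, 5.4]
opening: 0.013
```

>>> {"op": "step_arm", "data": {"targets": [0,0,0,-0.1,0,0,0,-0.2,0,0,0,-0.3,0,0,0,-0.4,0,0,0,-0.5,0,0,0,-0.6,0,0,0,-0.7,0,0,0,-0.8,0,0,0,-0.9,0,0,0,-1.0,0,0,0,-1.1,0,0,0,-1.2]}}

```text
t: 5.6
tool_pos: [0.4339, 0.1964, 0.0692]
tool_rot: [-2.758, -1.502, -0.007]
contact_force: [6.5, 3.2, -7.4]
opening: 0.0132
```

Run:
```python
from h import *
go(.4335,.195,.067,-.208); o,T=st(); print(o["contact_force"],o["wrist_torque"])
```

```text
now [0.4339 0.1964 0.0692] ang 0.997 q6 -0.731 open 0.0132 | move [-1.4000e-03  4.0000e-04  2.2000e-03  1.2051e+00] dist 0.003 q1-ang now 0.27
[ 6.52501933  3.19027862 -7.41027029] [ 0.59112836 -0.97972819 -0.03441234]
```

Forces are low. Continue toward the stop (about 0.6 more, plus a bit), in small steps, to feel it.

>>> {"op": "step_arm", "data": {"targets": [0,0,0,-0.1,0,0,0,-0.2,0,0,0,-0.3,0,0,0,-0.4,0,0,0,-0.5,0,0,0,-0.56,0,0,0,-0.62,0,0,0,-0.65]}}

```text
t: 6.27
tool_pos: [0.4342, 0.1973, 0.0692]
tool_rot: [-2.136, -2.303, -0.012]
contact_force: [1.9, 2.4, -2.9]
opening: 0.0129
```

Run:
```python
from h import *
np.set_printoptions(precision=3,suppress=True)
go(.4335,.195,.067,-.208); o,T=st(); print(o["contact_force"],o["wrist_torque"],T[:,1])
p=imaging.get_image("wrist"); save(p,"w5.png")
```

```text
now [0.434 0.197 0.069] ang 1.646 q6 -1.38 open 0.0129 | move [-0.002 -0.001  0.002 -1.288] dist 0.003 q1-ang now 0.27
[ 1.911  2.418 -2.936] [ 0.444 -0.197 -1.398] [0.997 0.075 0.005]
```

View pics/w5.png

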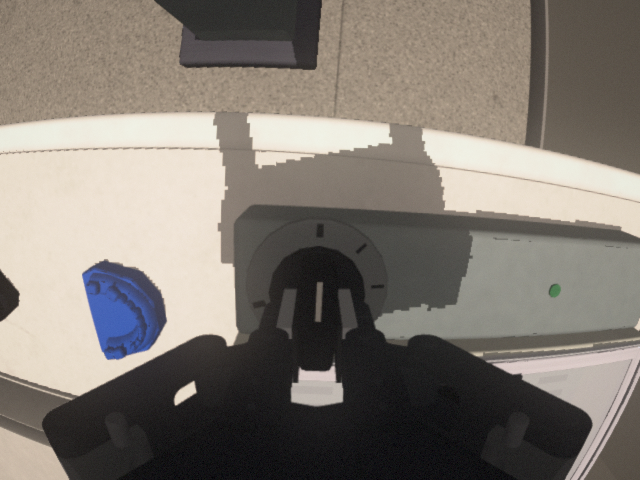

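Dial is at the stop: the pointer faces the robot, on the tick at (320,230), and the torque has risen to 1.4 N m. Release and rise.

>>> {"op": "step_arm", "data": {"targets": [0,0,0,0.03,0,0,0,0.03,0,0,0,0.03,0,0,0,0.03,0,0,-0.03,0.03,0,0,-0.06,0.1,0,0,-0.09,0.2,0,0,-0.11,0.3,0,0,-0.13,0.4,0,0,-0.15,0.5,0,0,-0.15,0.6,0,0,-0.15,0.7], "grip": 0.045}}

```text
t: 7.32
tool_pos: [0.4345, 0.1966, 0.2216]
tool_rot: [-2.798, -1.424, -0.017]
contact_force: [0.1, -0.6, -1.1]
opening: 0.0451
```

Run:
```python
from h import *
np.set_printoptions(precision=4,suppress=True)
p=imaging.get_image("wrist"); save(p,"w6.png")
for n,z in [("dial_grip",.082),("cover_fin",.094)]:
    for m in imaging.mark_of(n,p)[:2]: print(n,m["uv"],round(m["score"],2),atz(p,m["uv"],z,True)[:2])
go(.45,.22,.25,.02)
```

```text
dial_grip [317.1, 231.0] 0.57 [0.436 0.198]
cover_fin [434.5, 226.3] 0.72 [0.4841 0.2753]
now [0.4335 0.1963 0.2193] ang 0.948 q6 -0.683 open 0.0449 | move [ 0.0291 -0.0004 -0.0305  0.9284] dist 0.042 q1-ang now 0.27
```

View pics/w6.png

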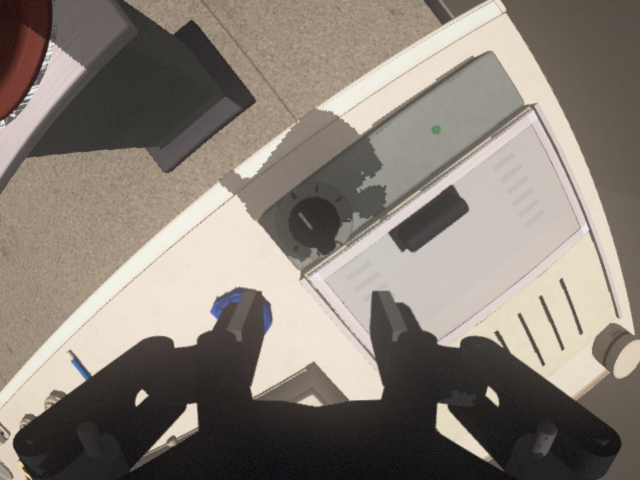

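Run:
```python
from h import *
go(.486,.272,.13,.021);go(.486,.272,.072,.021)
```

```text
now [0.4335 0.1963 0.2193] ang 0.948 q6 -0.683 open 0.0449 | move [ 0.0914 -0.0015  0.09    0.9274] dist 0.128 q1-ang now 0.27
now [0.4335 0.1963 0.2193] ang 0.948 q6 -0.683 open 0.0449 | move [ 0.091  -0.0015  0.148   0.9274] dist 0.174 q1-ang now 0.27
```

>>> {"op": "step_arm", "data": {"targets": [0.015,0,0.01,0.1,0.03,0,0.02,0.2,0.045,0,0.03,0.3,0.06,0,0.04,0.4,0.075,0,0.05,0.5,0.091,-0.001,0.06,0.6,0.091,-0.001,0.07,0.7,0.091,-0.001,0.075,0.8,0.091,-0.001,0.08,0.9,0.091,-0.001,0.085,0.927,0.091,-0.001,0.085,0.927,0.091,-0.001,0.085,0.927], "grip": 0.05}}

```text
t: 8.47
tool_pos: [0.4856, 0.2711, 0.1343]
tool_rot: [-3.136, -0.038, -0.005]
contact_force: [-0.7, 0.2, 0.2]
opening: 0.0501
```

Run:
```python
from h import *
np.set_printoptions(precision=4,suppress=True)
p=imaging.get_image("wrist"); save(p,"w7.png")
for n,z in [("cover_fin",.094)]:
    for m in imaging.mark_of(n,p)[:2]: print(n,m["uv"],round(m["score"],2),atz(p,m["uv"],z,True)[:2])
go(.486,.272,.072,.021)
```

```text
cover_fin [312.8, 263.5] 0.63 [0.4843 0.2779]
now [0.4861 0.2713 0.1351] ang 0.023 q6 0.349 open 0.05 | move [-0.0004 -0.0003  0.0631  0.002 ] dist 0.063 q1-ang now 0.37
```

View pics/w7.png

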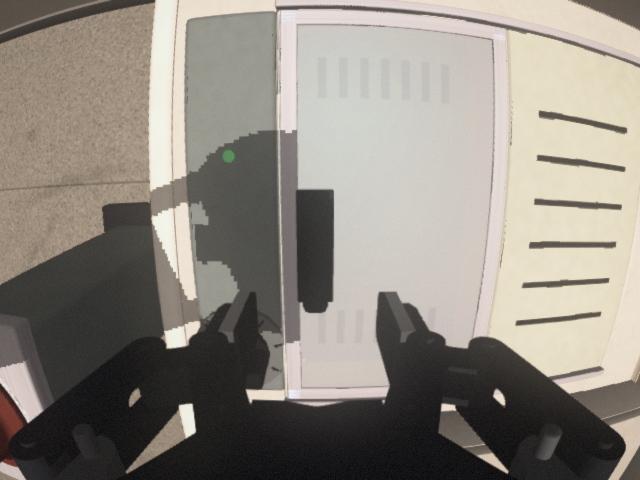

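>>> {"op": "step_arm", "data": {"targets": [-0.001,-0.004,0.02,0,-0.001,-0.004,0.04,0,-0.001,-0.004,0.055,0,-0.001,-0.004,0.062,0,-0.001,-0.004,0.062,0,-0.001,-0.004,0.062,0]}}

```text
t: 9.07
tool_pos: [0.4856, 0.2758, 0.0736]
tool_rot: [-3.135, -0.037, -0.008]
contact_force: [0.2, 0.2, -0.3]
opening: 0.0498
```

>>> {"op": "step_arm", "data": {"targets": [0,0,0,0,0,0,0,0,0,0,0,0,0,0,0,0,0,0,0,0,0,0,0,0], "grip": 0.0, "force": 30}}

```text
t: 9.57
tool_pos: [0.4864, 0.2761, 0.0751]
tool_rot: [-3.135, -0.037, -0.011]
contact_force: [-0.6, -0.7, 5.8]
opening: 0.0133
```

Run:
```python
from h import *
o,T=st();print(np.round(o["contact_force"],1)); go(.486,.272,.072,.021)
```

```text
[-0.6 -0.7  5.8]
now [0.4864 0.2761 0.0751] ang 0.024 q6 0.356 open 0.0133 | move [-0.0005  0.0041  0.0031  0.0027] dist 0.005 q1-ang now 0.38
```

>>> {"op": "step_arm", "data": {"targets": [0.015,0,0,0,0.03,0,0,0,0.045,0,0,0,0.06,0,0,0,0.075,0,0,0,0.09,0,0,0,0.105,0,0,0,0.12,0,0,0,0.13,0,0,0,0.134,0,0,0,0.138,0,0,0,0.14,0,0,0]}}

```text
t: 10.57
tool_pos: [0.6197, 0.2795, 0.075]
tool_rot: [-3.137, -0.038, 0.018]
contact_force: [-28.0, -1.5, 15.7]
opening: 0.0133
```

Run:
```python
from h import *
o,T=st();print(np.round(o["contact_force"],1)); go(.486,.272,.072,.021)
p=imaging.get_image("wrist"); save(p,"w8.png")
p=imaging.get_image("top"); save(p,"t8.png",(90,110,230,270),4)
```

```text
[-28.   -1.5  15.7]
now [0.6197 0.2795 0.075 ] ang 0.024 q6 0.284 open 0.0133 | move [-0.1338  0.0043  0.0046  0.0034] dist 0.134 q1-ang now 0.31
```

View pics/w8.png

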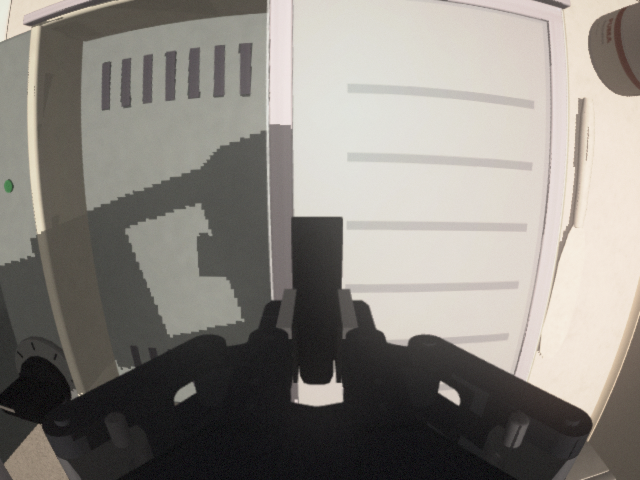

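Cover at its open stop (28 N resistance, moved 134 mm). Release and rise, then look at the chamber.

>>> {"op": "step_arm", "data": {"targets": [-0.003,0,0,0,-0.003,0,0,0,-0.003,0,0,0,-0.003,0,0,0,-0.003,0,-0.03,0,-0.003,0,-0.06,0,-0.02,0.02,-0.09,0,-0.05,0.02,-0.12,0,-0.08,0.02,-0.14,0,-0.11,0.02,-0.16,0,-0.13,0.02,-0.17,0,-0.13,0.02,-0.17,0], "grip": 0.05}}

```text
t: 11.67
tool_pos: [0.4914, 0.2562, 0.2509]
tool_rot: [-3.134, -0.04, 0.006]
contact_force: [0.4, 1.1, -0.3]
opening: 0.0501
```

Run:
```python
from h import *
np.set_printoptions(precision=4,suppress=True)
p=imaging.get_image("wrist"); save(p,"w9.png")
for n,z in [("cover_fin",.094),("chamber",.012),("dryer",0)]:
    for m in imaging.mark_of(n,p)[:2]: print(n,m["uv"],round(m["score"],2),atz(p,m["uv"],z,True)[:2])
go(.47,-.15,.25,.021)
```

```text
cover_fin [465.1, 205.6] 0.77 [0.619  0.2802]
chamber [357.8, 177.6] 0.62 [0.5329 0.2928]
dryer [360.6, 177.9] 0.77 [0.5373 0.2917]
now [0.4925 0.2553 0.2455] ang 0.024 q6 0.316 open 0.0499 | move [-0.0324  0.4047 -0.0058  0.0032] dist 0.406 q1-ang now 0.34
```

View pics/w9.png

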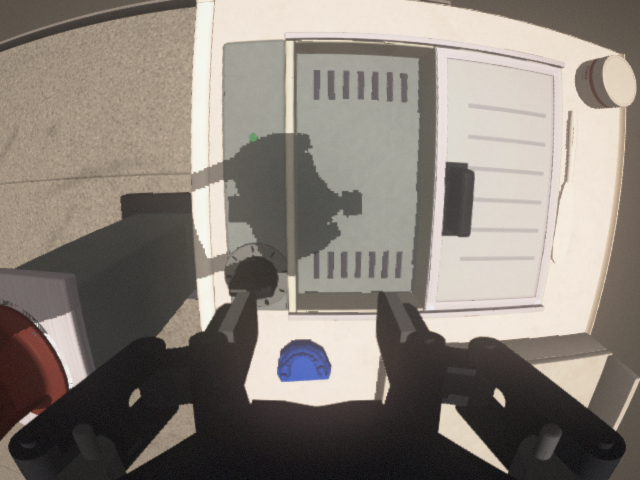

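Run:
```python
from h import *
np.set_printoptions(precision=4,suppress=True)
p=imaging.get_image("wrist"); save(p,"w10.png",(270,20,450,140),4.4); save(p,"w11.png",(270,200,450,330),4.4)
for uv in [(297,110),(297,240),(433,110),(430,240)]: print(uv,atz(p,uv,.057,True))
```

```text
(297, 110) [0.4717 0.3543 0.057 ]
(297, 240) [0.4736 0.2362 0.057 ]
(433, 110) [0.594 0.361 0.057]
(430, 240) [0.5992 0.2396 0.057 ]
```

View pics/w10.png

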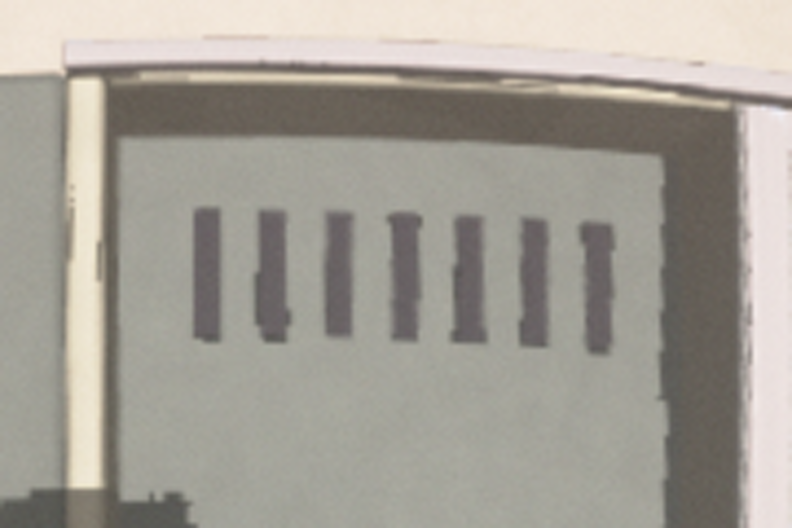

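View pics/w11.png

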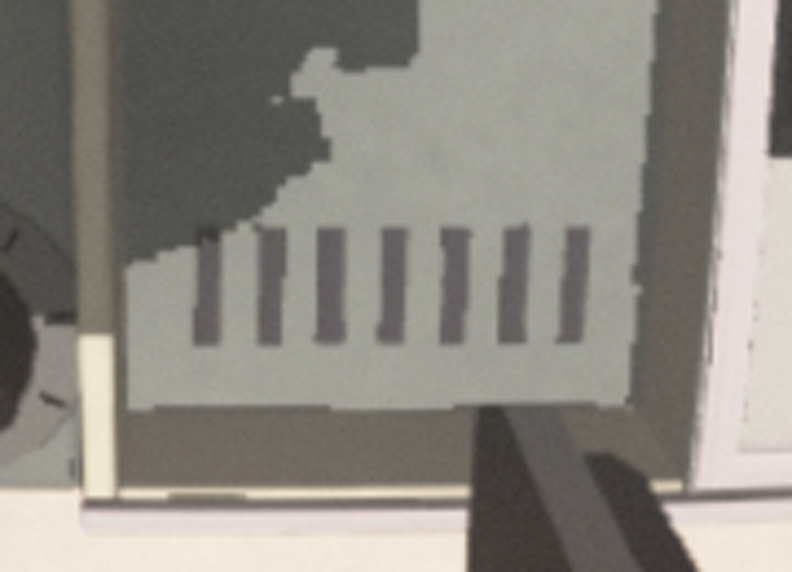

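Run:
```python
from h import *
np.set_printoptions(precision=4,suppress=True)
p=imaging.get_image("wrist")
c=[(270+118/4.4,20+135/4.4),(270+663/4.4,20+155/4.4),(270+630/4.4,200+403/4.4),(270+127/4.4,200+408/4.4)]
P=np.array([atz(p,u,.012,True)[:2] for u in c]); print(P,P.mean(0)); e=P[1]-P[0]; f=P[2]-P[3]; g=P[0]-P[3]; h=P[1]-P[2]
print([np.linalg.norm(x) for x in (e,f,g,h)],np.arctan2(e[1],e[0]),np.arctan2(f[1],f[0]),np.arctan2(-g[0],g[1]),np.arctan2(-h[0],h[1]))
```

```text
[[0.4669 0.4209]
 [0.5931 0.4236]
 [0.6002 0.1687]
 [0.4731 0.165 ]] [0.5333 0.2945]
[np.float64(0.1263025900823738), np.float64(0.12715310414100467), np.float64(0.2559512147405348), np.float64(0.2549948968554913)] 0.021090721415401612 0.028645672341290306 0.024498097247573646 0.027832105797620535
```

>>> {"op": "step_arm", "data": {"targets": [-0.003,0.04,0,0,-0.006,0.08,0,0,-0.009,0.12,0,0,-0.012,0.16,0,0,-0.016,0.2,0,0,-0.02,0.24,0,0,-0.024,0.28,0,0,-0.028,0.32,0,0,-0.03,0.36,0,0,-0.032,0.4,0,0,-0.032,0.44,0,0,-0.032,0.48,0,0], "grip": 0.08}}

```text
t: 12.97
tool_pos: [0.4716, -0.2279, 0.2426]
tool_rot: [-3.137, -0.036, 0.021]
contact_force: [0.6, 0.8, 0.0]
opening: 0.0798
```

>>> {"op": "step_arm", "data": {"targets": [0,0.03,0,0,0,0.06,0,0,0,0.09,0,0,0,0.09,0,0,0,0.09,0,0]}}

```text
t: 13.38
tool_pos: [0.4732, -0.3194, 0.2406]
tool_rot: [-3.135, -0.031, 0.024]
contact_force: [-0.3, 0.2, -0.0]
opening: 0.0799
```

```bash
cat >> h.py <<'E'
def castpose(p,seed,fish,z=.016,R=.05):
    """hull of pale pixels around seed (world xy) -> polygon at z"""
    pass
E
python3 - <<'E'
from h import *
np.set_printoptions(precision=4,suppress=True)
p=imaging.get_image("wrist"); save(p,"w12.png")
for m in imaging.mark_of("cast_a",p)[:5]: print(m["uv"],round(m["score"],2),atz(p,m["uv"],0,True)[:2])
go(.45,-.35,.25,.021)
E
```

```text
[286.6, 181.2] 0.74 [ 0.4387 -0.2887]
[287.4, 284.6] 0.66 [ 0.4395 -0.4027]
now [ 0.4735 -0.3176  0.2412] ang 0.023 q6 -0.741 open 0.08 | move [-0.0244  0.0318 -0.0087  0.0018] dist 0.041 q1-ang now -0.72
```

View pics/w12.png

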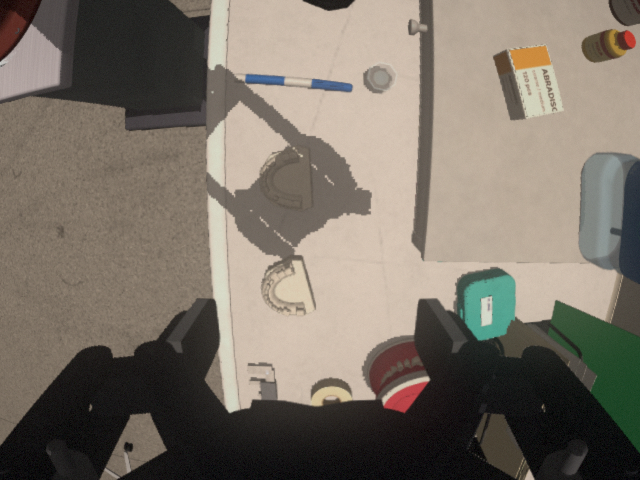

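Run:
```python
from h import *
np.set_printoptions(precision=4,suppress=True)
p=imaging.get_image("wrist")
c=p["color"][130:330,200:360,::-1]; c=cv2.convertScaleAbs(c,alpha=1.3,beta=20); cv2.imwrite("pics/w13.png",cv2.resize(c,None,fx=3,fy=3,interpolation=cv2.INTER_CUBIC))
for uv in [(209,200),(227,200),(215,300),(230,300)]: print(uv,atz(p,uv,0,True))
o,T=st(); print(T)
t=imaging.get_image("top"); C=cloud(t)
xs=C[:,370:400].reshape(-1,3); 
for a in np.arange(.36,.42,.004):
    s=xs[(xs[:,0]>a)&(xs[:,0]<a+.004)]; print(round(a,3),len(s), np.round(np.median(s[:,2]),4) if len(s) else None)
```

```text
(209, 200) [ 0.3547 -0.3076  0.    ]
(227, 200) [ 0.375  -0.3076  0.    ]
(215, 300) [ 0.3552 -0.4239  0.    ]
(230, 300) [ 0.3734 -0.4229  0.    ]
[[ 0.9996  0.0235 -0.0141]
 [ 0.0236 -0.9997  0.0052]
 [-0.0139 -0.0055 -0.9999]]
0.36 79 0.5788
0.364 83 0.5791
0.368 75 0.5771
0.372 79 0.5761
0.376 79 0.5752
0.38 78 0.5741
0.384 76 0.5726
0.388 84 0.5714
0.392 70 0.5699
0.396 83 0.5683
0.4 116 0.5706
0.404 72 0.5648
0.408 53 0.5649
0.412 59 0.5626
0.416 46 0.5615
```

View pics/w13.png

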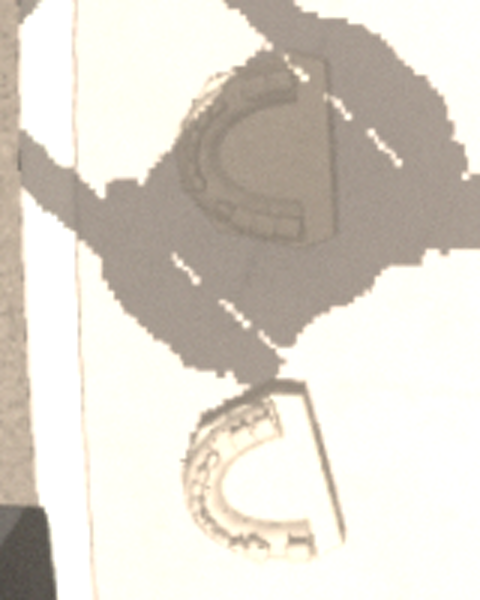

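Run:
```python
from h import *
np.set_printoptions(precision=4,suppress=True)
p=imaging.get_image("wrist")
def w(u,v,z): return atz(p,(200+u/3,130+v/3),z,True)
for n,a,b,z in [("c1",(326,62),(334,235),.0),("c2",(306,385),(344,540),.0),("c2top",(298,392),(333,540),.016)]:
    A,B=w(*a,z),w(*b,z); d=A-B; print(n,A[:2],B[:2],np.linalg.norm(d[:2]),"yaw",np.arctan2(-d[0],d[1]))
    th=np.arctan2(-d[0],d[1]); m=(A+B)/2; print("  centre",m[:2]-.026*np.array([np.cos(th),np.sin(th)]))
print("fronts",w(178,150,.01),w(184,470,.01))
```

```text
c1 [ 0.4616 -0.2546] [ 0.4656 -0.3149] 0.0604430381827291 yaw 0.06621790470939312
  centre [ 0.4377 -0.2865]
c2 [ 0.4566 -0.37  ] [ 0.4716 -0.4313] 0.06313525486545978 yaw 0.24092493266962134
  centre [ 0.4389 -0.4069]
c2top [ 0.4546 -0.3677] [ 0.4678 -0.424 ] 0.05778720642584225 yaw 0.23028682799102282
  centre [ 0.4359 -0.4018]
fronts [ 0.4123 -0.2849  0.01  ] [ 0.4128 -0.4007  0.01  ]
```

Run:
```python
from h import *
go(.438,-.287,.06,.066);go(.438,-.287,.004,.066)
```

```text
now [ 0.4738 -0.3169  0.242 ] ang 0.024 q6 -0.741 open 0.0803 | move [-0.0327 -0.0299  0.1826 -0.0417] dist 0.188 q1-ang now -0.72
now [ 0.4738 -0.3169  0.242 ] ang 0.024 q6 -0.741 open 0.0803 | move [-0.0319 -0.0296  0.2386 -0.0417] dist 0.243 q1-ang now -0.72
```

>>> {"op": "step_arm", "data": {"targets": [-0.015,-0.015,0.03,-0.04,-0.032,-0.03,0.06,-0.042,-0.032,-0.03,0.09,-0.042,-0.032,-0.03,0.12,-0.042,-0.032,-0.03,0.14,-0.042,-0.032,-0.03,0.15,-0.042,-0.032,-0.03,0.15,-0.042,-0.032,-0.03,0.15,-0.042]}}

```text
t: 14.3
tool_pos: [0.4395, -0.2868, 0.0932]
tool_rot: [-3.135, -0.105, 0.02]
contact_force: [0.1, -0.5, -0.0]
opening: 0.0799
```

Run:
```python
from h import *
np.set_printoptions(precision=4,suppress=True)
p=imaging.get_image("wrist"); save(p,"w14.png")
for m in imaging.mark_of("cast_a",p)[:5]: print(m["uv"],round(m["score"],2),atz(p,m["uv"],0,True)[:2])
go(.438,-.287,.004,.066)
```

```text
[305.4, 391.0] 0.84 [ 0.4379 -0.4033]
[318.8, 247.4] 0.75 [ 0.4404 -0.286 ]
now [ 0.4404 -0.2879  0.0948] ang 0.067 q6 -0.782 open 0.08 | move [-0.0014 -0.0008  0.0908  0.0007] dist 0.091 q1-ang now -0.72
```

View pics/w14.png

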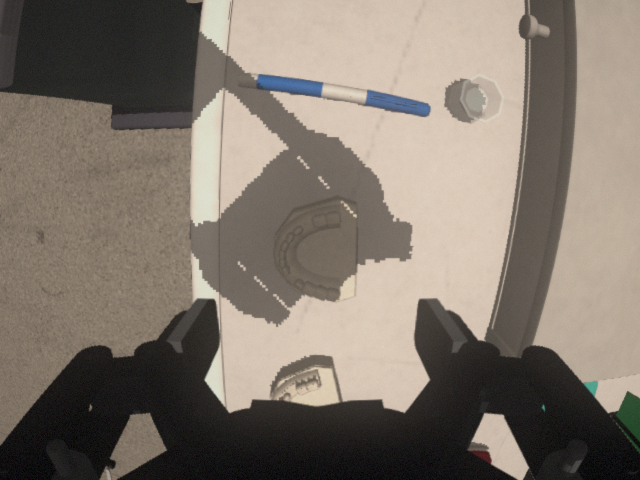

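>>> {"op": "step_arm", "data": {"targets": [-0.001,-0.001,0.03,0,-0.001,-0.001,0.055,0,-0.001,-0.001,0.072,0,-0.001,-0.001,0.082,0,-0.001,-0.001,0.089,0,-0.001,-0.001,0.089,0,-0.001,-0.001,0.089,0]}}

```text
t: 14.98
tool_pos: [0.4392, -0.2874, 0.0069]
tool_rot: [-3.139, -0.105, 0.014]
contact_force: [-0.0, 0.6, 0.6]
opening: 0.0801
```

>>> {"op": "step_arm", "data": {"targets": [0,0,0,0,0,0,0,0,0,0,0,0,0,0,0,0,0,0,0,0,0,0,0,0,0,0,0,0], "grip": 0.02, "force": 50}}

```text
t: 15.57
tool_pos: [0.4405, -0.2885, 0.009]
tool_rot: [3.139, 0.105, -0.01]
contact_force: [0.5, 0.8, 6.3]
opening: 0.0488
```

Run:
```python
from h import *
o,T=st();print(np.round(o["contact_force"],1),T[:,2]); go(.45,-.25,.2,.025)
p=imaging.get_image("wrist"); save(p,"w15.png")
```

```text
[0.5 0.8 6.3] [-0.00660939 -0.00141133 -0.99997716]
now [ 0.4405 -0.2885  0.009 ] ang 0.067 q6 -0.782 open 0.0488 | move [ 0.0107 -0.0376 -0.1911  0.0417] dist 0.195 q1-ang now -0.72
```

View pics/w15.png

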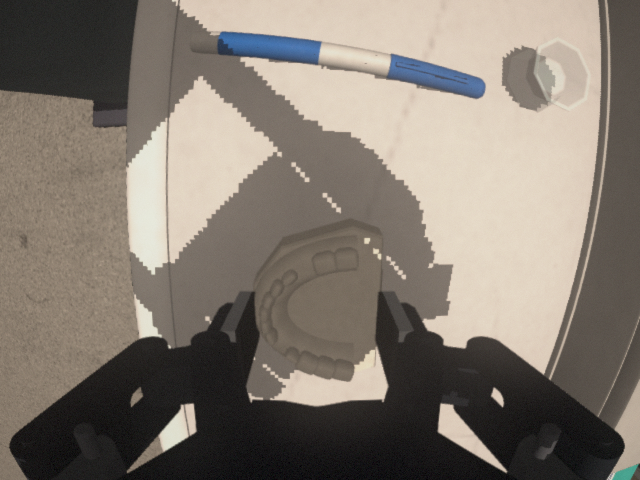

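>>> {"op": "step_arm", "data": {"targets": [0,0,-0.01,0,0,0,-0.03,0,0,0,-0.055,0,0,0,-0.08,0,0,0,-0.105,0,0,0,-0.13,0,0,0,-0.15,0,0,0,-0.15,0]}}

```text
t: 16.28
tool_pos: [0.444, -0.2903, 0.1655]
tool_rot: [3.132, 0.105, 0.002]
contact_force: [1.0, 0.6, -0.4]
opening: 0.0487
```

Run:
```python
from h import *
o,T=st();print(np.round(o["contact_force"],1),T[:,2]); go(.533,.3795,.16,.025)
p=imaging.get_image("wrist"); save(p,"w16.png")
```

```text
[ 1.   0.6 -0.4] [ 0.00125217 -0.00825636 -0.99996513]
now [ 0.444  -0.2903  0.1655] ang 0.067 q6 -0.782 open 0.0487 | move [ 1.335e-01 -6.624e-01  1.000e-04  4.180e-02] dist 0.676 q1-ang now -0.72
```

View pics/w16.png

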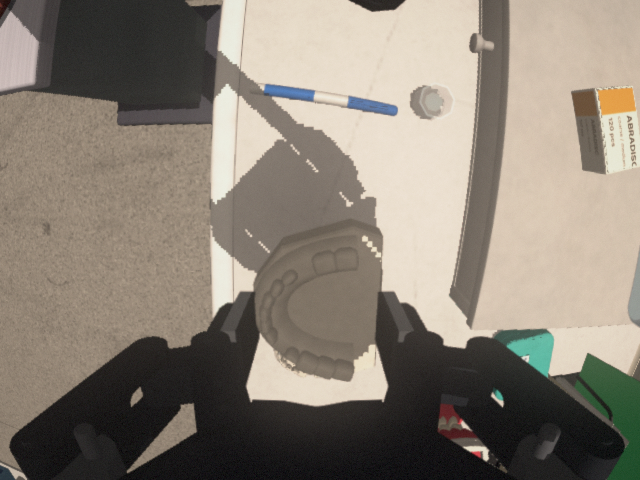

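>>> {"op": "step_arm", "data": {"targets": [0.005,-0.03,0,0,0.01,-0.06,0,0,0.015,-0.09,0,0,0.02,-0.12,0,0.005,0.026,-0.15,0,0.01,0.032,-0.18,0,0.015,0.04,-0.21,0,0.02,0.046,-0.24,0,0.025,0.052,-0.27,0,0.03,0.06,-0.3,0,0.035,0.066,-0.33,0,0.04,0.072,-0.36,0,0.042]}}

```text
t: 17.33
tool_pos: [0.4896, 0.076, 0.1587]
tool_rot: [3.135, 0.039, -0.007]
contact_force: [0.4, 0.7, -0.3]
opening: 0.0488
```

Run:
```python
from h import *
o,T=st();print(np.round(o["contact_force"],1),T[:,2]); go(.533,.3795,.16,.025)
```

```text
[ 0.4  0.7 -0.3] [-0.00427408 -0.00590914 -0.99997341]
now [0.4896 0.076  0.1587] ang 0.025 q6 -0.016 open 0.0488 | move [ 0.0508 -0.3023 -0.0033 -0.0004] dist 0.307 q1-ang now 0.01
```

>>> {"op": "step_arm", "data": {"targets": [0.005,-0.03,-0.003,0,0.01,-0.06,-0.003,0,0.015,-0.09,-0.003,0,0.02,-0.12,-0.003,0,0.026,-0.15,-0.003,0,0.032,-0.18,-0.003,0,0.038,-0.21,-0.003,0,0.044,-0.24,-0.003,0,0.05,-0.27,-0.003,0,0.051,-0.295,-0.003,0,0.051,-0.302,-0.003,0,0.051,-0.302,-0.003,0]}}

```text
t: 18.33
tool_pos: [0.532, 0.3802, 0.1577]
tool_rot: [3.134, 0.042, -0.011]
contact_force: [0.6, -0.2, -1.0]
opening: 0.0489
```

Run:
```python
from h import *
o,T=st();print(np.round(o["contact_force"],1),T[:,2]); go(.533,.3795,.023,.025)
p=imaging.get_image("wrist"); save(p,"w17.png")
```

```text
[ 0.6 -0.2 -1. ] [-0.00698969 -0.00741384 -0.99994809]
now [0.532  0.3802 0.1577] ang 0.027 q6 0.482 open 0.0489 | move [ 0.002  -0.0003  0.1347  0.002 ] dist 0.135 q1-ang now 0.51
```

View pics/w17.png

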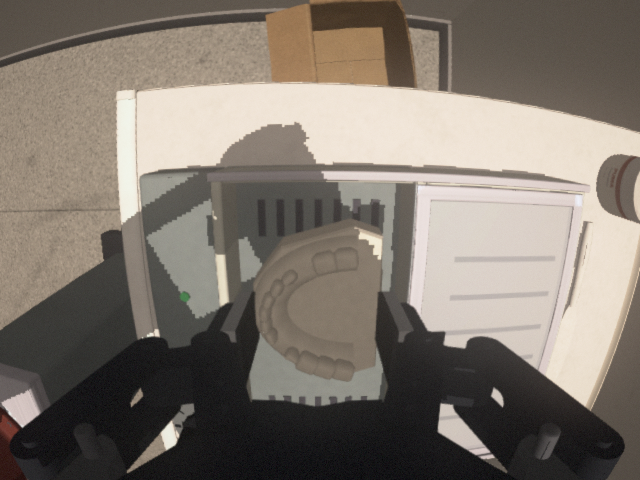

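>>> {"op": "step_arm", "data": {"targets": [0.002,0,0.02,0,0.002,0,0.04,0,0.002,0,0.06,0,0.002,0,0.08,0,0.002,0,0.095,0,0.002,0,0.107,0,0.002,0,0.116,0,0.002,0,0.122,0,0.002,0,0.127,0,0.002,0,0.131,0,0.002,0,0.134,0,0.002,0,0.134,0]}}

```text
t: 19.38
tool_pos: [0.5333, 0.378, 0.0238]
tool_rot: [3.133, 0.041, -0.011]
contact_force: [-0.1, 0.1, -0.9]
opening: 0.049
```

Run:
```python
from h import *
o,T=st();print(np.round(o["contact_force"],1),T[:,2]); go(.533,.3795,.021,.025)
p=imaging.get_image("wrist"); save(p,"w18.png")
```

```text
[-0.1  0.1 -0.9] [-0.00673626 -0.00792448 -0.99994591]
now [0.5333 0.378  0.0238] ang 0.026 q6 0.48 open 0.049 | move [-0.0003 -0.0015  0.0028  0.001 ] dist 0.003 q1-ang now 0.5
```

View pics/w18.png

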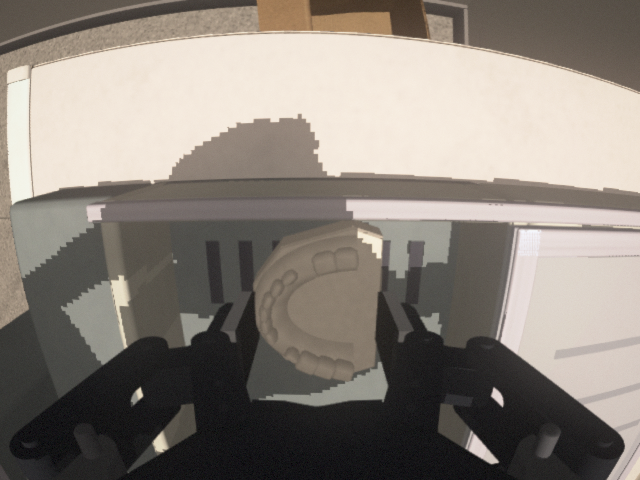

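>>> {"op": "step_arm", "data": {"targets": [0,0,0.001,0,0,0,0.002,0,0,0,0.003,0,0,0,0.003,0]}}

```text
t: 19.77
tool_pos: [0.5336, 0.3782, 0.0212]
tool_rot: [3.134, 0.041, -0.01]
contact_force: [0.4, -0.2, -0.4]
opening: 0.0486
```

>>> {"op": "step_arm", "data": {"targets": [0,0,0,0,0,0,0,0,0,0,0,0,0,0,0,0], "grip": 0.066}}

```text
t: 20.1
tool_pos: [0.5337, 0.3782, 0.0214]
tool_rot: [3.134, 0.041, -0.009]
contact_force: [-0.5, 0.3, -0.4]
opening: 0.0659
```

>>> {"op": "step_arm", "data": {"targets": [0,0,-0.02,0,0,0,-0.04,0,0,0,-0.06,0,0,0,-0.09,0,0,0,-0.12,0,0,0,-0.15,0,0,0.02,-0.18,0,0,0.05,-0.2,0,0,0.08,-0.2,0,0,0.1,-0.2,0,0,0.1,-0.2,0]}}

```text
t: 21.02
tool_pos: [0.538, 0.2768, 0.2232]
tool_rot: [3.133, 0.036, -0.007]
contact_force: [-1.1, -0.3, -1.0]
opening: 0.0662
```

Run:
```python
from h import *
np.set_printoptions(precision=4,suppress=True)
o,T=st();print(np.round(o["contact_force"],1),T[:,2]); go(.44,-.33,.23,.1)
p=imaging.get_image("wrist"); save(p,"w19.png")
for m in imaging.mark_of("cast_a",p)[:5]: print(m["uv"],round(m["score"],2),atz(p,m["uv"],0.012,True)[:2])
```

```text
[-1.1 -0.3 -1. ] [-0.0042 -0.0082 -1.    ]
now [0.538  0.2768 0.2232] ang 0.023 q6 0.333 open 0.0662 | move [-0.1118  0.6045 -0.0014 -0.0773] dist 0.615 q1-ang now 0.36
[314.9, 105.4] 0.98 [0.534  0.3801]
[263.7, 378.4] 0.7 [0.4802 0.0812]
[421.3, 230.2] 0.21 [0.6433 0.2624]
```

View pics/w19.png

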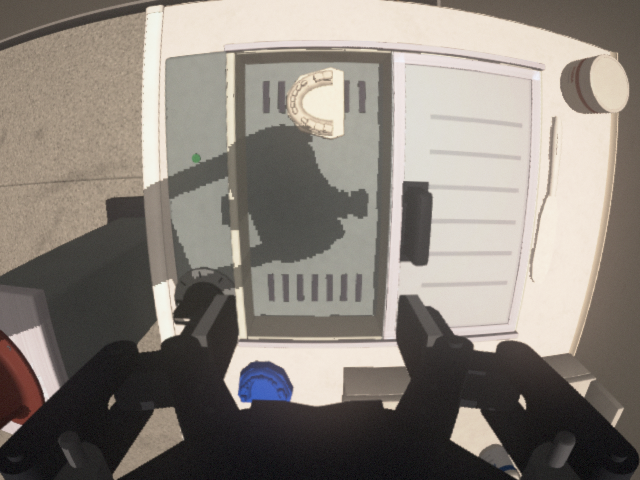

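First cast sits flat at (316,103) in the +y slot, and the cover is still open. Back for the second.

>>> {"op": "step_arm", "data": {"targets": [-0.01,0.04,0,0,-0.015,0.08,0,0,-0.02,0.12,0,0,-0.025,0.16,0,0,-0.03,0.2,0,0,-0.035,0.24,0,0,-0.04,0.28,0,0,-0.05,0.32,0,0,-0.06,0.36,0,0,-0.07,0.4,0,0,-0.08,0.44,0,0,-0.09,0.48,0,0], "grip": 0.08}}

```text
t: 22.12
tool_pos: [0.4592, -0.2037, 0.226]
tool_rot: [3.135, 0.041, -0.008]
contact_force: [0.1, -0.2, -0.5]
opening: 0.0799
```

>>> {"op": "step_arm", "data": {"targets": [-0.005,0.04,0,-0.04,-0.01,0.08,0,-0.08,-0.015,0.12,0,-0.08,-0.015,0.13,0,-0.08,-0.015,0.13,0,-0.08,-0.015,0.13,0,-0.08]}}

```text
t: 22.62
tool_pos: [0.4481, -0.3335, 0.2263]
tool_rot: [3.133, 0.166, -0.009]
contact_force: [0.3, 0.6, -0.3]
opening: 0.08
```

Run:
```python
from h import *
np.set_printoptions(precision=4,suppress=True)
p=imaging.get_image("wrist"); save(p,"w20.png")
for m in imaging.mark_of("cast_a",p)[:5]: print(m["uv"],round(m["score"],2),atz(p,m["uv"],0,True)[:2])
go(.438,-.404,.1,.235)
t=imaging.get_image("top"); save(t,"t20.png")
```

```text
[342.4, 289.9] 0.65 [ 0.484  -0.4159]
now [ 0.4483 -0.3324  0.2265] ang 0.108 q6 -0.875 open 0.0801 | move [-0.0172  0.0694  0.127  -0.127 ] dist 0.146 q1-ang now -0.77
```

View pics/w20.png

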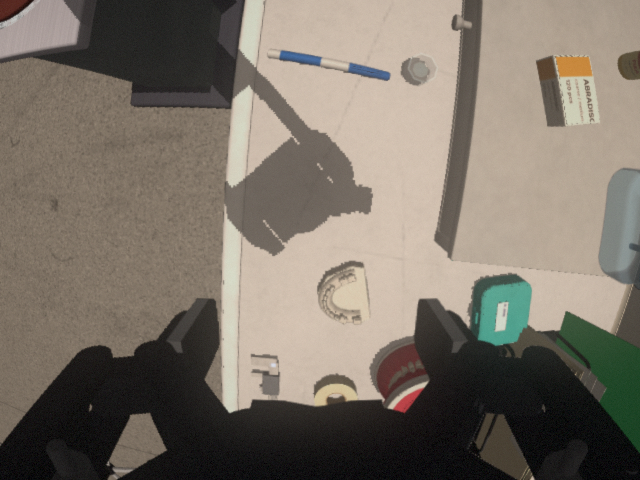

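View pics/t20.png

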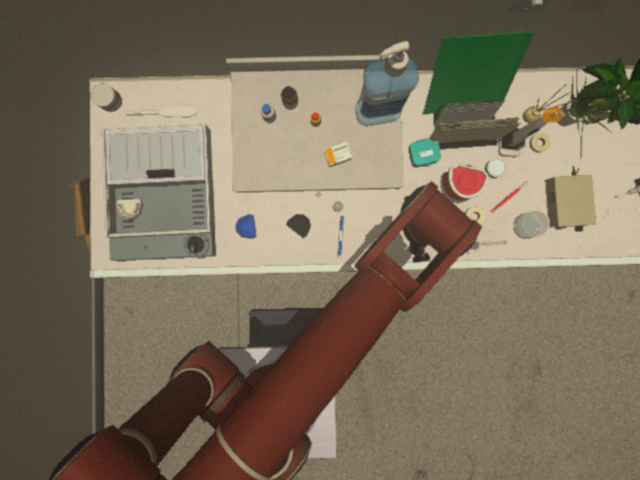

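The second cast has been knocked: it now shows at (345,293), about (0.48, -0.416). Remeasure.

Run:
```python
from h import *
p=imaging.get_image("wrist"); save(p,"w21.png",(300,240,440,400),4.5)
```

```text
(no output)
```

View pics/w21.png

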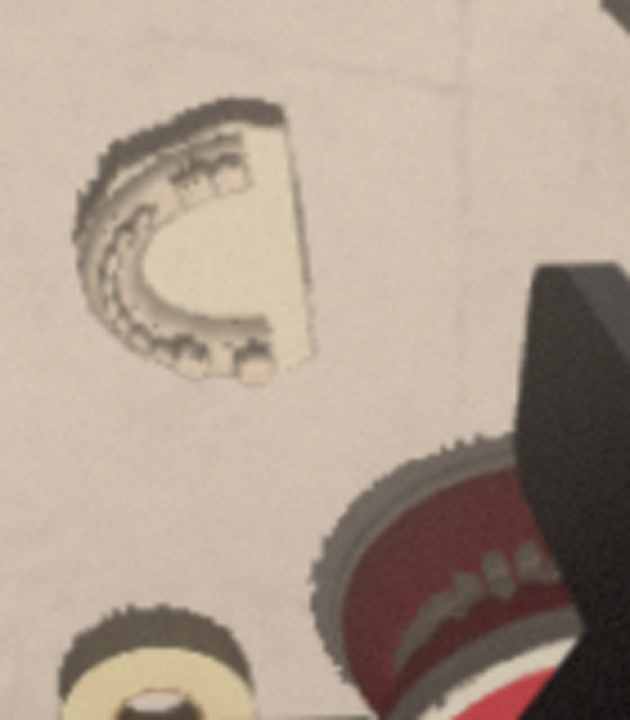

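Run:
```python
from h import *
np.set_printoptions(precision=4,suppress=True)
p=imaging.get_image("wrist")
def w(u,v,z): return atz(p,(300+u/4.5,240+v/4.5),z,True)
for n,a,b,z in [("top",(288,128),(313,355),.016)]:
    A,B=w(*a,z),w(*b,z); d=A-B; th=np.arctan2(-d[0],d[1]); m=(A+B)/2
    print(n,A[:2],B[:2],np.linalg.norm(d[:2]),"yaw",th,"centre",m[:2]-.026*np.array([np.cos(th),np.sin(th)]))
    c=m[:2]-.026*np.array([np.cos(th),np.sin(th)])
print("front",w(78,250,.008), "denture near",w(330,600,.0),w(520,440,.0))
go(*c,.1,th)
t=imaging.get_image("top"); C=cloud(t); print(C[180,462],C[190,455])
```

```text
top [ 0.5015 -0.3833] [ 0.5162 -0.4394] 0.057988975532075736 yaw 0.25624757867478687 centre [ 0.4837 -0.4179]
front [ 0.458  -0.4214  0.008 ] denture near [ 0.5368 -0.521   0.    ] [ 0.5782 -0.4676  0.    ]
now [ 0.4481 -0.3326  0.2269] ang 0.108 q6 -0.875 open 0.0799 | move [ 0.0268  0.0879  0.1273 -0.148 ] dist 0.157 q1-ang now -0.77
[ 0.5807 -0.5004  0.0819] [ 0.5551 -0.4812  0.0823]
```

>>> {"op": "step_arm", "data": {"targets": [0.013,0.03,0.02,-0.05,0.027,0.06,0.05,-0.1,0.027,0.088,0.08,-0.148,0.027,0.088,0.11,-0.148,0.027,0.088,0.127,-0.148,0.027,0.088,0.127,-0.148,0.027,0.088,0.127,-0.148]}}

```text
t: 23.5
tool_pos: [0.4835, -0.4171, 0.0993]
tool_rot: [3.112, 0.402, -0.011]
contact_force: [-0.2, -0.9, 0.3]
opening: 0.0798
```

Run:
```python
from h import *
np.set_printoptions(precision=4,suppress=True)
p=imaging.get_image("wrist"); save(p,"w22.png")
for m in imaging.mark_of("cast_a",p)[:5]: print(m["uv"],round(m["score"],2),atz(p,m["uv"],0,True)[:2])
go(.4835,-.4175,.009,.256)
```

```text
[317.7, 247.1] 0.71 [ 0.4844 -0.4186]
now [ 0.4849 -0.4186  0.1027] ang 0.257 q6 -1.079 open 0.0801 | move [-0.0006 -0.0022  0.0937  0.0007] dist 0.094 q1-ang now -0.82
```

View pics/w22.png

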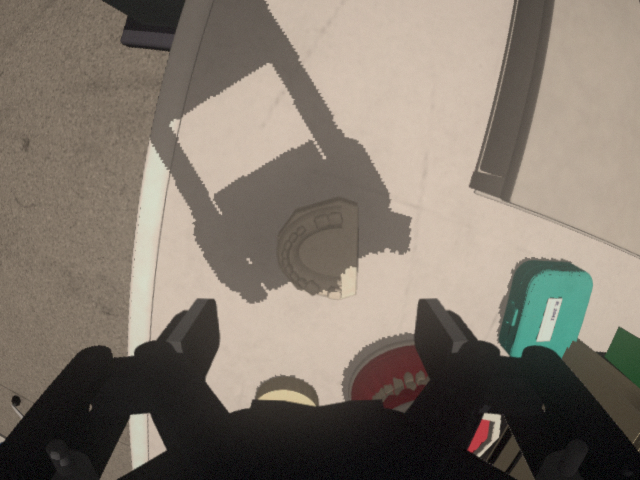

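Run:
```python
from h import *
np.set_printoptions(precision=4,suppress=True)
from scipy.ndimage import median_filter
t=imaging.get_image("top"); save(t,"t23.png",(380,140,520,270),4.5)
s=imaging.get_image("side"); save(s,"s23.png",(320,250,480,370),4.5)
C=cloud(s); m=np.zeros(C.shape[:2],bool); m[280:340,395:450]=1
P=C[m&(s["depth"]>0)]; P=P[(P[:,2]>.012)&(P[:,0]<.62)&(P[:,1]<-.42)&(P[:,1]>-.6)]
print(len(P),np.percentile(P,[2,50,98],axis=0))
```

```text
1761 [[ 0.5106 -0.5694  0.0132]
 [ 0.5689 -0.5365  0.0697]
 [ 0.6169 -0.4725  0.0858]]
```

View pics/s23.png

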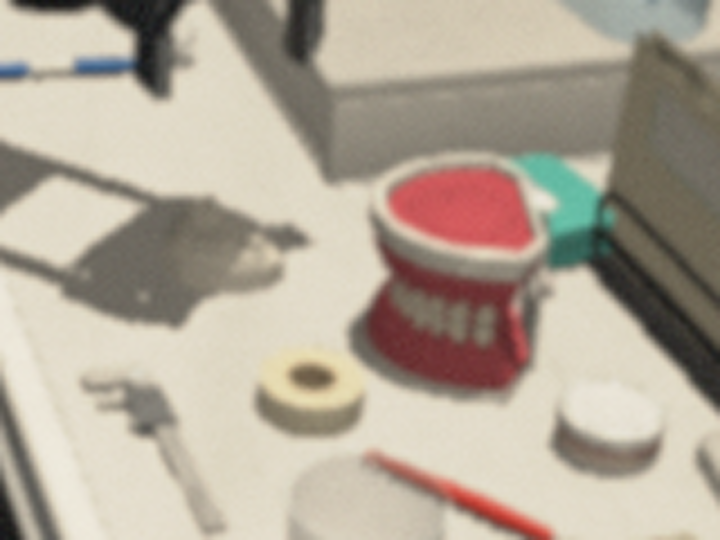

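View pics/t23.png

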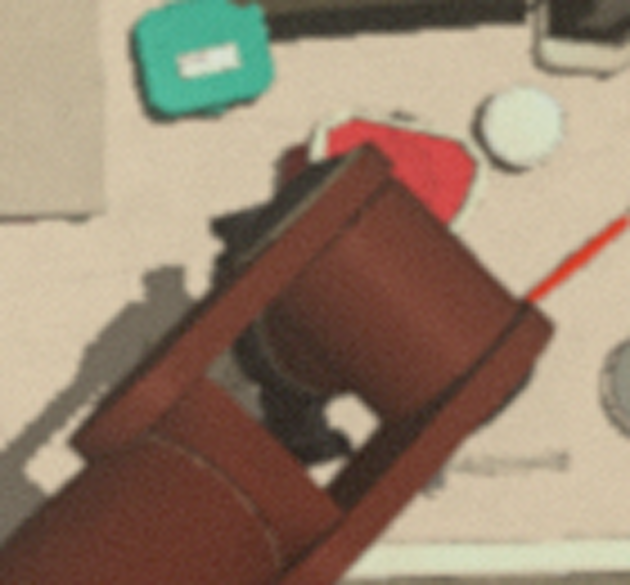

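The denture model's nearest edge clears the gripper body by about 28 mm, so I go down.

>>> {"op": "step_arm", "data": {"targets": [-0.001,-0.001,0.03,0,-0.001,-0.001,0.055,0,-0.001,-0.001,0.075,0,-0.001,-0.001,0.086,0,-0.001,-0.001,0.093,0,-0.001,-0.001,0.093,0,-0.001,-0.001,0.093,0]}}

```text
t: 24.28
tool_pos: [0.4844, -0.4199, 0.0117]
tool_rot: [3.105, 0.401, -0.003]
contact_force: [0.1, -0.5, 0.8]
opening: 0.08
```

>>> {"op": "step_arm", "data": {"targets": [0,0,0,0,0,0,0,0,0,0,0,0,0,0,0,0,0,0,0,0,0,0,0,0,0,0,0,0], "grip": 0.02, "force": 50}}

```text
t: 24.87
tool_pos: [0.4866, -0.4221, 0.0157]
tool_rot: [3.099, 0.4, 0.003]
contact_force: [0.5, -0.9, 10.2]
opening: 0.02
```

>>> {"op": "step_arm", "data": {"targets": [0,0,-0.01,0,0,0,-0.03,0,0,0,-0.055,0,0,0,-0.08,0,0,0,-0.105,0,0,0,-0.13,0,0,0,-0.15,0,0,0,-0.15,0]}}

```text
t: 25.53
tool_pos: [0.4882, -0.422, 0.173]
tool_rot: [3.091, 0.399, 0.013]
contact_force: [0.8, -0.1, 0.7]
opening: 0.0201
```

Run:
```python
from h import *
o,T=st();print(np.round(o["contact_force"],1),T[:,2]); go(.535,.2935,.16,.025)
p=imaging.get_image("wrist"); save(p,"w24.png")
```

```text
[ 0.8 -0.1  0.7] [ 0.01141281 -0.02401833 -0.99964637]
now [ 0.4882 -0.422   0.173 ] ang 0.257 q6 -1.08 open 0.0201 | move [ 0.2269 -0.6802 -0.0037  0.2317] dist 0.717 q1-ang now -0.82
```

View pics/w24.png

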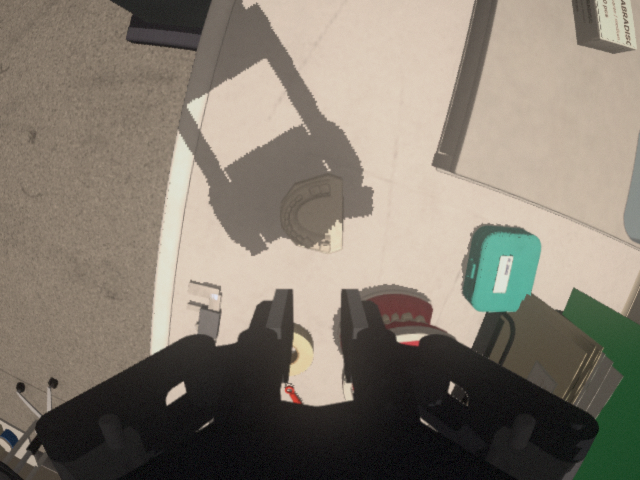

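The grip missed: opening 0.020 and the cast still on the counter at (313,213). The tips were too high and rode over the base. I remeasure and go lower.

>>> {"op": "step_arm", "data": {"targets": [0,0,0,0,0,0,0,0,0,0,0,0,0,0,0,0,0,0,0,0], "grip": 0.08}}

```text
t: 26.0
tool_pos: [0.487, -0.4207, 0.1687]
tool_rot: [3.095, 0.399, 0.008]
contact_force: [0.0, -0.8, -0.1]
opening: 0.0787
```

Run:
```python
from h import *
np.set_printoptions(precision=4,suppress=True)
p=imaging.get_image("wrist"); save(p,"w25.png",(260,150,380,270),5)
for m in imaging.mark_of("cast_a",p)[:5]: print(m["uv"],round(m["score"],2),atz(p,m["uv"],0,True)[:2])
```

```text
[312.1, 216.4] 0.85 [ 0.4835 -0.4187]
```

View pics/w25.png

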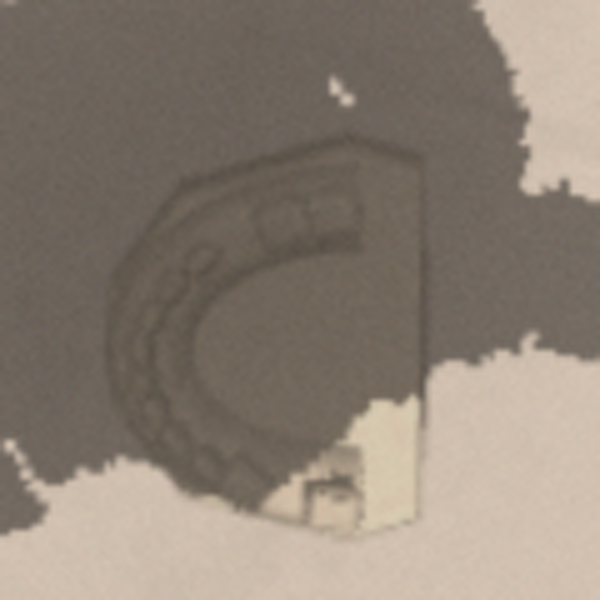

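Run:
```python
from h import *
o,T=st(); print(T[:,2]); go(.4838,-.4185,.0,.257)
```

```text
[ 0.00814574 -0.02047191 -0.99975724]
now [ 0.4872 -0.4209  0.1693] ang 0.257 q6 -1.08 open 0.0802 | move [-0.0031 -0.0068  0.1692 -0.0002] dist 0.169 q1-ang now -0.82
```

>>> {"op": "step_arm", "data": {"targets": [-0.003,-0.007,0.03,0,-0.003,-0.007,0.06,0,-0.003,-0.007,0.09,0,-0.003,-0.007,0.115,0,-0.003,-0.007,0.135,0,-0.003,-0.007,0.15,0,-0.003,-0.007,0.16,0,-0.003,-0.007,0.166,0,-0.003,-0.007,0.169,0,-0.003,-0.007,0.169,0,-0.003,-0.007,0.169,0]}}

```text
t: 27.02
tool_pos: [0.4845, -0.419, 0.0014]
tool_rot: [3.093, 0.399, 0.01]
contact_force: [-0.6, 0.3, 0.5]
opening: 0.0799
```

Run:
```python
from h import *
o,T=st(); print(T[:,2],np.round(o["contact_force"],1)); go(.4838,-.4185,.0,.257)
p=imaging.get_image("wrist"); save(p,"w26.png")
```

```text
[ 0.0094622  -0.02195153 -0.99971426] [-0.6  0.3  0.5]
now [ 0.4845 -0.419   0.0014] ang 0.257 q6 -1.078 open 0.0799 | move [-0.0006 -0.0007  0.0014 -0.0002] dist 0.002 q1-ang now -0.83
```

View pics/w26.png

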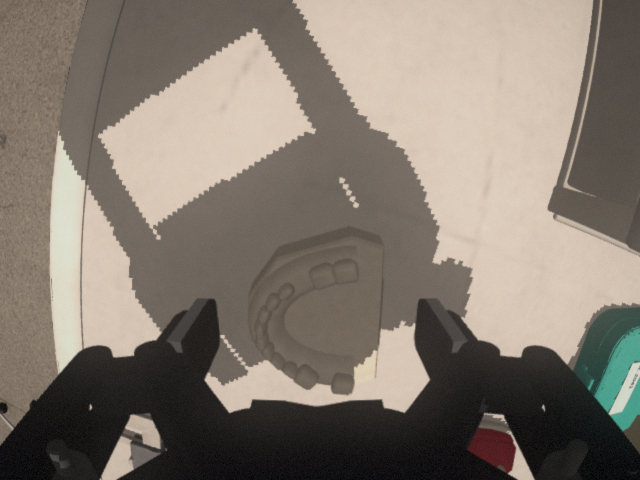

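>>> {"op": "step_arm", "data": {"targets": [0,0,0,0,0,0,0,0,0,0,0,0,0,0,0,0,0,0,0,0,0,0,0,0], "grip": 0.03, "force": 60}}

```text
t: 27.57
tool_pos: [0.4856, -0.4201, 0.0033]
tool_rot: [3.09, 0.399, 0.013]
contact_force: [0.1, 0.5, 5.8]
opening: 0.0494
```

Run:
```python
from h import *
o,T=st(); print(T[:,2],np.round(o["contact_force"],1)); go(.4838,-.4185,.0,.257)
```

```text
[ 0.01168141 -0.02437722 -0.99963458] [0.1 0.5 5.8]
now [ 0.4856 -0.4201  0.0033] ang 0.257 q6 -1.078 open 0.0494 | move [-0.0013 -0.0021  0.0032 -0.0001] dist 0.004 q1-ang now -0.83
```

>>> {"op": "step_arm", "data": {"targets": [0,0,-0.01,0,0,0,-0.03,0,0,0,-0.055,0,0,0,-0.08,0,0,0,-0.105,0,0,0,-0.13,0,0,0,-0.15,0,0,0,-0.15,0]}}

```text
t: 28.23
tool_pos: [0.4857, -0.4183, 0.1592]
tool_rot: [3.083, 0.398, 0.021]
contact_force: [0.7, -1.5, -0.7]
opening: 0.0496
```

Run:
```python
from h import *
o,T=st(); print(T[:,2],np.round(o["contact_force"],1)); go(.535,.2935,.16,.025)
p=imaging.get_image("wrist"); save(p,"w27.png")
```

```text
[ 0.01774951 -0.03088959 -0.99936519] [ 0.7 -1.5 -0.7]
now [ 0.4857 -0.4183  0.1592] ang 0.257 q6 -1.079 open 0.0496 | move [ 0.2287 -0.6755 -0.0219  0.232 ] dist 0.714 q1-ang now -0.82
```

View pics/w27.png

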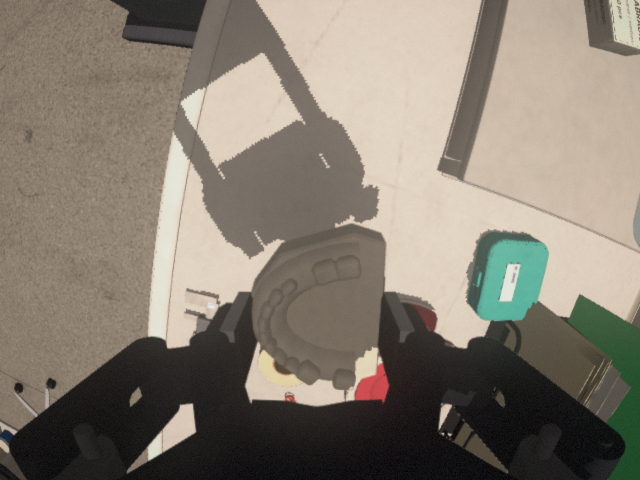

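>>> {"op": "step_arm", "data": {"targets": [0.01,-0.03,-0.005,0,0.02,-0.06,-0.01,0,0.03,-0.09,-0.012,0.02,0.04,-0.12,-0.014,0.04,0.05,-0.15,-0.016,0.06,0.06,-0.18,-0.018,0.08,0.07,-0.21,-0.02,0.1,0.08,-0.24,-0.02,0.12,0.09,-0.27,-0.02,0.14,0.1,-0.3,-0.02,0.16,0.11,-0.33,-0.02,0.18,0.12,-0.36,-0.02,0.2]}}

```text
t: 29.28
tool_pos: [0.5076, -0.0367, 0.1632]
tool_rot: [3.113, 0.087, 0.016]
contact_force: [0.3, 0.5, -1.6]
opening: 0.0498
```

Run:
```python
from h import *
o,T=st(); print(T[:,2],np.round(o["contact_force"],1)); go(.535,.2935,.16,.025)
```

```text
[ 0.01135085 -0.02745502 -0.99955859] [ 0.3  0.5 -1.6]
now [ 0.5076 -0.0367  0.1632] ang 0.056 q6 -0.255 open 0.0498 | move [ 0.0457 -0.3281 -0.0055  0.0307] dist 0.331 q1-ang now -0.2
```

>>> {"op": "step_arm", "data": {"targets": [0.004,-0.03,-0.003,0,0.008,-0.06,-0.005,0,0.012,-0.09,-0.005,0,0.016,-0.12,-0.005,0.01,0.02,-0.15,-0.005,0.01,0.025,-0.18,-0.005,0.02,0.03,-0.21,-0.005,0.02,0.035,-0.24,-0.005,0.03,0.04,-0.27,-0.005,0.03,0.046,-0.3,-0.005,0.03,0.046,-0.328,-0.005,0.03,0.046,-0.328,-0.005,0.03]}}

```text
t: 30.28
tool_pos: [0.5332, 0.297, 0.1563]
tool_rot: [3.114, 0.046, 0.01]
contact_force: [0.5, 0.7, -0.8]
opening: 0.0498
```

Run:
```python
from h import *
o,T=st(); print(T[:,2],np.round(o["contact_force"],1)); go(.535,.291,.018,.025)
p=imaging.get_image("wrist"); save(p,"w28.png")
```

```text
[ 0.00695573 -0.02709622 -0.99960863] [ 0.5  0.7 -0.8]
now [0.5332 0.297  0.1563] ang 0.03 q6 0.375 open 0.0498 | move [0.0007 0.0023 0.1384 0.0049] dist 0.138 q1-ang now 0.4
```

View pics/w28.png

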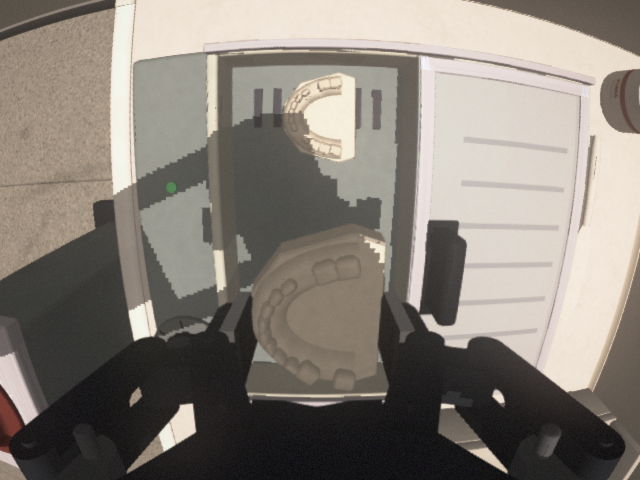

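>>> {"op": "step_arm", "data": {"targets": [-0.003,0.005,0.02,0.005,-0.003,0.005,0.04,0.005,-0.003,0.005,0.06,0.005,-0.003,0.005,0.08,0.005,-0.003,0.005,0.095,0.005,-0.003,0.005,0.107,0.005,-0.003,0.005,0.116,0.005,-0.003,0.005,0.122,0.005,-0.003,0.005,0.127,0.005,-0.003,0.005,0.132,0.005,-0.003,0.005,0.136,0.005,-0.003,0.005,0.137,0.005]}}

```text
t: 31.33
tool_pos: [0.5316, 0.2858, 0.0194]
tool_rot: [3.112, 0.038, 0.01]
contact_force: [0.6, 0.4, -1.1]
opening: 0.0495
```

Run:
```python
from h import *
o,T=st(); print(T[:,2],np.round(o["contact_force"],1)); go(.533,.291,.0155,.025)
```

```text
[ 0.00699877 -0.02909282 -0.99955221] [ 0.6  0.4 -1.1]
now [0.5316 0.2858 0.0194] ang 0.024 q6 0.374 open 0.0495 | move [ 0.0015 -0.0052  0.0037 -0.0007] dist 0.007 q1-ang now 0.38
```

>>> {"op": "step_arm", "data": {"targets": [0,0,0.001,0,0,0,0.002,0,0,0,0.003,0,0,0,0.004,0,0,0,0.004,0]}}

```text
t: 31.75
tool_pos: [0.5317, 0.2858, 0.0154]
tool_rot: [3.112, 0.038, 0.011]
contact_force: [-0.4, 0.3, -0.5]
opening: 0.0492
```

>>> {"op": "step_arm", "data": {"targets": [0,0,0,0,0,0,0,0,0,0,0,0,0,0,0,0], "grip": 0.066}}

```text
t: 32.08
tool_pos: [0.5319, 0.2859, 0.0157]
tool_rot: [3.112, 0.038, 0.011]
contact_force: [0.9, 0.3, -0.3]
opening: 0.0663
```

>>> {"op": "step_arm", "data": {"targets": [0,0,-0.02,0,0,0,-0.04,0,0,0,-0.06,0,0,0,-0.09,0,0,0,-0.12,0,0,0,-0.15,0,0,0.02,-0.18,0,0,0.05,-0.2,0,0,0.05,-0.2,0,0,0.05,-0.2,0]}}

```text
t: 32.92
tool_pos: [0.5326, 0.2413, 0.2192]
tool_rot: [3.114, 0.035, 0.017]
contact_force: [-0.2, 0.6, 0.3]
opening: 0.0656
```

Run:
```python
from h import *
np.set_printoptions(precision=4,suppress=True)
o,T=st(); print(T[:,2],np.round(o["contact_force"],1)); go(.619,.277,.13,.025)
p=imaging.get_image("wrist"); save(p,"w29.png")
for n,z in [("cast_a",.012),("cover_fin",.094)]:
  for m in imaging.mark_of(n,p)[:3]: print(n,m["uv"],round(m["score"],2),atz(p,m["uv"],z,True)[:2])
t=imaging.get_image("top"); save(t,"t29.png")
```

```text
[ 0.0115 -0.0272 -0.9996] [-0.2  0.6  0.3]
now [0.5326 0.2413 0.2192] ang 0.022 q6 0.293 open 0.0656 | move [ 0.0862 -0.0363  0.0892 -0.0026] dist 0.129 q1-ang now 0.31
cast_a [319.8, 63.2] 0.84 [0.5356 0.3804]
cast_a [264.1, 351.1] 0.67 [0.4805 0.0815]
cast_a [312.9, 158.8] 0.61 [0.5311 0.2898]
cover_fin [431.4, 182.2] 0.79 [0.6194 0.2814]
cover_fin [194.5, 276.7] 0.61 [0.438  0.2027]
```

View pics/w29.png

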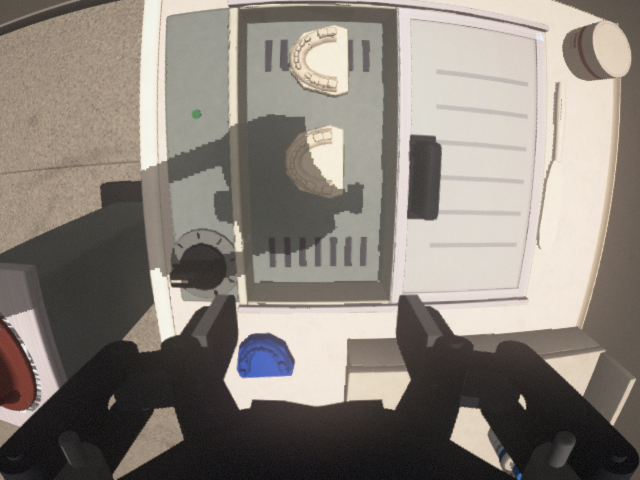

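View pics/t29.png

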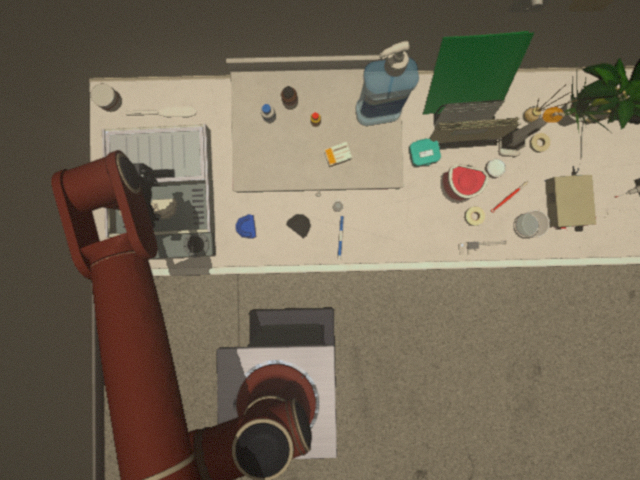

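Both casts are flat in the chamber, at (320,62) and (318,160); the counter holds no more casts, only the blue and black look-alikes. Now the cover.

>>> {"op": "step_arm", "data": {"targets": [0.03,-0.012,0,0,0.06,-0.024,0,0,0.086,-0.037,0.02,0,0.086,-0.037,0.05,0,0.086,-0.037,0.08,0,0.086,-0.037,0.089,0,0.086,-0.037,0.089,0,0.086,-0.037,0.089,0], "grip": 0.05}}

```text
t: 33.78
tool_pos: [0.6153, 0.2788, 0.1243]
tool_rot: [3.111, 0.04, 0.003]
contact_force: [0.4, 0.1, 0.3]
opening: 0.05
```

Run:
```python
from h import *
np.set_printoptions(precision=4,suppress=True)
o,T=st(); print(T[:,2],np.round(o["contact_force"],1)); go(.619,.277,.075,.025)
p=imaging.get_image("wrist"); save(p,"w30.png")
```

```text
[ 0.0025 -0.0301 -0.9995] [0.4 0.1 0.3]
now [0.6153 0.2788 0.1243] ang 0.026 q6 0.31 open 0.05 | move [0.0036 0.0004 0.0494 0.0006] dist 0.049 q1-ang now 0.33
```

View pics/w30.png

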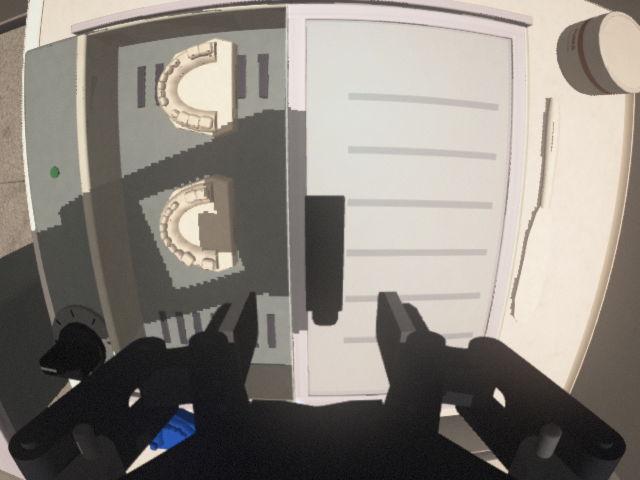

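>>> {"op": "step_arm", "data": {"targets": [0.004,0,0.02,0,0.004,0,0.038,0,0.004,0,0.049,0,0.004,0,0.049,0,0.004,0,0.049,0]}}

```text
t: 34.25
tool_pos: [0.6208, 0.2779, 0.0783]
tool_rot: [3.112, 0.04, 0.009]
contact_force: [-0.1, 0.7, 0.2]
opening: 0.0501
```

>>> {"op": "step_arm", "data": {"targets": [0,0,0,0,0,0,0,0,0,0,0,0,0,0,0,0,0,0,0,0,0,0,0,0], "grip": 0.0, "force": 30}}

```text
t: 34.75
tool_pos: [0.6197, 0.2782, 0.0803]
tool_rot: [3.112, 0.04, 0.005]
contact_force: [-8.5, -1.1, 8.4]
opening: 0.0131
```

Run:
```python
from h import *
o,T=st(); print(T[:,2],np.round(o["contact_force"],1)); go(.486,.2755,.075,.025)
```

```text
[ 0.00343848 -0.02880516 -0.99957913] [-8.5 -1.1  8.4]
now [0.6197 0.2782 0.0803] ang 0.026 q6 0.308 open 0.0131 | move [-0.1338 -0.0008  0.0049  0.0006] dist 0.134 q1-ang now 0.32
```

>>> {"op": "step_arm", "data": {"targets": [-0.015,0,0,0,-0.03,0,0,0,-0.045,0,0,0,-0.06,0,0,0,-0.075,0,0,0,-0.09,0,0,0,-0.105,0,0,0,-0.12,0,0,0,-0.128,0,0,0,-0.133,0,0,0,-0.137,0,0,0,-0.138,0,0,0]}}

```text
t: 35.75
tool_pos: [0.4846, 0.2747, 0.0804]
tool_rot: [3.113, 0.04, 0.018]
contact_force: [13.1, 0.6, -8.4]
opening: 0.0132
```

Run:
```python
from h import *
o,T=st(); print(T[:,2],np.round(o["contact_force"],1)); go(.486,.2755,.075,.025)
```

```text
[ 0.01185757 -0.02785985 -0.99954151] [13.1  0.6 -8.4]
now [0.4846 0.2747 0.0804] ang 0.026 q6 0.383 open 0.0132 | move [ 0.0014 -0.0009  0.0054  0.001 ] dist 0.006 q1-ang now 0.4
```

>>> {"op": "step_arm", "data": {"targets": [-0.003,0,0,0,-0.004,0,0,0,-0.004,0,0,0]}}

```text
t: 36.0
tool_pos: [0.4846, 0.2747, 0.0804]
tool_rot: [3.115, 0.04, 0.034]
contact_force: [15.8, 2.7, -13.0]
opening: 0.0129
```

>>> {"op": "step_arm", "data": {"targets": [0.001,0,0,0,0.001,0,0,0,0.001,0,0,0,0.001,0,0,0,0.001,0,-0.02,0,0.001,0,-0.04,0,0,0,-0.07,0,-0.02,0.02,-0.1,0,-0.03,0.04,-0.13,0,-0.04,0.06,-0.14,0,-0.05,0.06,-0.14,0,-0.05,0.06,-0.14,0], "grip": 0.05}}

```text
t: 37.0
tool_pos: [0.4322, 0.2171, 0.2218]
tool_rot: [3.116, 0.039, 0.036]
contact_force: [-0.2, -0.9, -1.1]
opening: 0.0498
```

Run:
```python
from h import *
np.set_printoptions(precision=4,suppress=True)
o,T=st(); print(T[:,2],np.round(o["contact_force"],1)); go(.4335,.1965,.13,1.596)
p=imaging.get_image("wrist"); save(p,"w31.png")
for n,z in [("dial_grip",.082),("cover_fin",.094)]:
  for m in imaging.mark_of(n,p)[:3]: print(n,m["uv"],round(m["score"],2),atz(p,m["uv"],z,True)[:2])
```

```text
[ 0.0235 -0.0248 -0.9994] [-0.2 -0.9 -1.1]
now [0.4322 0.2171 0.2218] ang 0.025 q6 0.308 open 0.0498 | move [-0.0013  0.0183  0.0923  1.5706] dist 0.094 q1-ang now 0.33
dial_grip [312.6, 252.1] 0.59 [0.4334 0.1967]
cover_fin [385.4, 150.2] 0.92 [0.4845 0.2793]
```

View pics/w31.png

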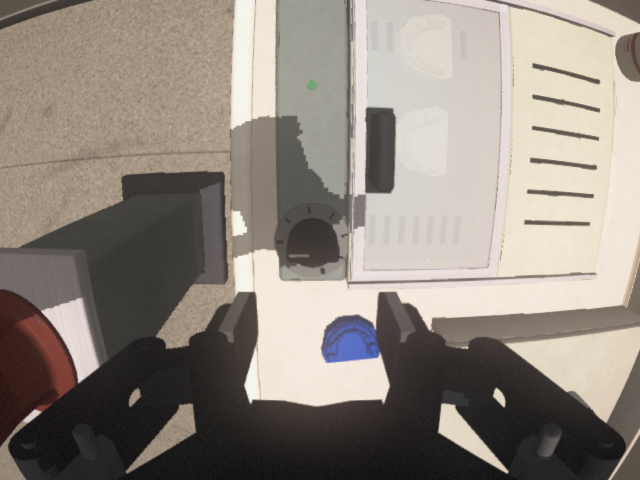

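Cover shut; both casts visible through the pane at (430,45) and (420,140); pointer still faces the robot. Now line the jaws up with the dial.

>>> {"op": "step_arm", "data": {"targets": [0,0.01,0,-0.12,0,0.018,0,-0.24,0,0.018,0.01,-0.36,0,0.018,0.02,-0.48,0,0.018,0.03,-0.6,0,0.018,0.03,-0.72,0,0.018,0.03,-0.84,0,0.018,0.03,-0.96,0,0.018,0.03,-1.08,0,0.018,0.03,-1.2,0,0.018,0.03,-1.32,0,0.018,0.03,-1.44], "grip": 0.036}}

```text
t: 38.15
tool_pos: [0.4332, 0.1992, 0.1881]
tool_rot: [2.304, 2.089, -0.009]
contact_force: [0.7, 0.2, -0.1]
opening: 0.0361
```

Run:
```python
from h import *
np.set_printoptions(precision=4,suppress=True)
o,T=st(); print(T[:,2],np.round(o["contact_force"],1)); go(.434,.197,.069,1.60)
p=imaging.get_image("wrist"); save(p,"w32.png")
for n,z in [("dial_grip",.082)]:
  for m in imaging.mark_of(n,p)[:3]: print(n,m["uv"],round(m["score"],2),atz(p,m["uv"],z,True)[:2])
```

```text
[ 0.0166 -0.0272 -0.9995] [ 0.7  0.2 -0.1]
now [0.4332 0.1992 0.1881] ang 1.473 q6 -1.175 open 0.0361 | move [ 0.001  -0.0012  0.1191 -0.1273] dist 0.119 q1-ang now 0.29
dial_grip [321.4, 241.4] 0.64 [0.4346 0.1992]
```

View pics/w32.png

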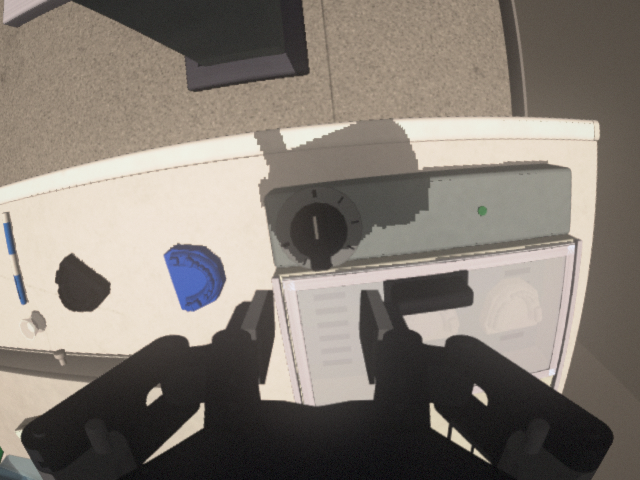

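>>> {"op": "step_arm", "data": {"targets": [0.001,-0.001,0.02,-0.1,0.001,-0.001,0.04,-0.127,0.001,-0.001,0.06,-0.127,0.001,-0.001,0.08,-0.127,0.001,-0.001,0.095,-0.127,0.001,-0.001,0.107,-0.127,0.001,-0.001,0.115,-0.127,0.001,-0.001,0.119,-0.127,0.001,-0.001,0.119,-0.127,0.001,-0.001,0.119,-0.127]}}

```text
t: 39.08
tool_pos: [0.4348, 0.1971, 0.0698]
tool_rot: [2.174, 2.224, -0.011]
contact_force: [0.3, 0.2, -0.3]
opening: 0.0362
```

Run:
```python
from h import *
np.set_printoptions(precision=4,suppress=True)
o,T=st(); print(T[:,2],np.round(o["contact_force"],1)); go(.434,.197,.069,1.60)
p=imaging.get_image("wrist"); save(p,"w33.png")
```

```text
[ 0.0176 -0.027  -0.9995] [ 0.3  0.2 -0.3]
now [0.4348 0.1971 0.0698] ang 1.593 q6 -1.293 open 0.0362 | move [-0.0001 -0.0008  0.0008 -0.0071] dist 0.001 q1-ang now 0.29
```

View pics/w33.png

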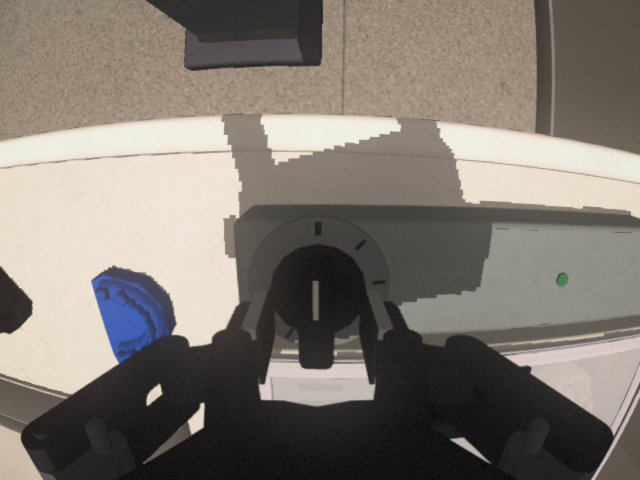

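>>> {"op": "step_arm", "data": {"targets": [0,0,0,0,0,0,0,0,0,0,0,0,0,0,0,0,0,0,0,0], "grip": 0.0, "force": 40}}

```text
t: 39.55
tool_pos: [0.436, 0.1972, 0.0716]
tool_rot: [2.173, 2.222, -0.007]
contact_force: [-1.2, -2.5, 7.0]
opening: 0.0129
```

>>> {"op": "step_arm", "data": {"targets": [0,0,0,0.1,0,0,0,0.2,0,0,0,0.3,0,0,0,0.4,0,0,0,0.5,0,0,0,0.6,0,0,0,0.7,0,0,0,0.8,0,0,0,0.9,0,0,0,1.0,0,0,0,1.1,0,0,0,1.2]}}

```text
t: 40.55
tool_pos: [0.4339, 0.1944, 0.0717]
tool_rot: [3.047, 0.6, 0.01]
contact_force: [-8.8, -12.2, 12.6]
opening: 0.0128
```

>>> {"op": "step_arm", "data": {"targets": [0,0,0,0.1,0,0,0,0.2,0,0,0,0.3,0,0,0,0.4,0,0,0,0.5,0,0,0,0.6,0,0,0,0.7,0,0,0,0.8,0,0,0,0.9,0,0,0,1.0,0,0,0,1.1,0,0,0,1.2]}}

```text
t: 41.55
tool_pos: [0.4304, 0.195, 0.0716]
tool_rot: [2.857, -1.236, 0.026]
contact_force: [-12.9, 1.0, 9.9]
opening: 0.0125
```

Run:
```python
from h import *
np.set_printoptions(precision=4,suppress=True)
o,T=st(); print(T[:,2],np.round(o["contact_force"],1),o["wrist_torque"]); go(.434,.197,.069,1.60)
p=imaging.get_image("wrist"); save(p,"w34.png")
```

```text
[ 0.0037 -0.0332 -0.9994] [-12.9   1.    9.9] [ 0.5223  2.6572 -0.0761]
now [0.4304 0.195  0.0716] ang -0.816 q6 1.117 open 0.0125 | move [ 0.0009 -0.0041  0.0025  0.7251] dist 0.005 q1-ang now 0.29
```

View pics/w34.png

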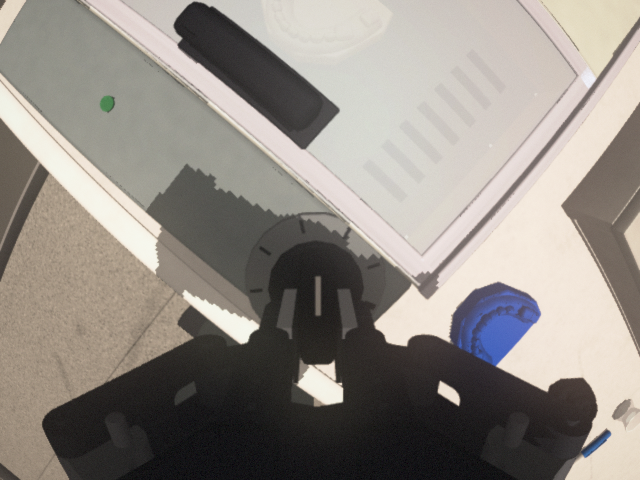

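>>> {"op": "step_arm", "data": {"targets": [0,0,0,0,0,0,0,0,0,0,0,0,0,0,-0.02,0,0,0,-0.05,0,0,-0.004,-0.065,-0.1,0,-0.004,-0.065,-0.22,0,-0.004,-0.065,-0.34,0,-0.004,-0.065,-0.46,0,-0.004,-0.065,-0.58,0,-0.004,-0.065,-0.7,0,-0.004,-0.065,-0.82], "grip": 0.036}}

```text
t: 42.6
tool_pos: [0.4334, 0.1998, 0.1365]
tool_rot: [3.109, 0.009, 0.007]
contact_force: [-0.2, -0.0, 0.8]
opening: 0.0362
```

>>> {"op": "step_arm", "data": {"targets": [0,0,0,-0.12,0,0,0,-0.24,0,0,0,-0.36,0,0,0,-0.48,0,0,0,-0.6,0,0,0,-0.72,0,0,0,-0.84,0,0,0,-0.96,0,0,0,-1.08,0,0,0,-1.2,0,0,0,-1.32,0,0,0,-1.44]}}

```text
t: 43.6
tool_pos: [0.4337, 0.1998, 0.1365]
tool_rot: [2.329, 2.066, -0.028]
contact_force: [-0.3, 0.2, -0.4]
opening: 0.0361
```

Run:
```python
from h import *
np.set_printoptions(precision=4,suppress=True)
o,T=st(); print(T[:,2],np.round(o["contact_force"],1),o["wrist_torque"]); go(.434,.197,.069,-.816)
p=imaging.get_image("wrist"); save(p,"w35.png")
for n,z in [("dial_grip",.082)]:
  for m in imaging.mark_of(n,p)[:3]: print(n,m["uv"],round(m["score"],2),atz(p,m["uv"],z,True)[:2])
```

```text
[ 0.0052 -0.0329 -0.9994] [-0.3  0.2 -0.4] [ 0.0227 -0.0176 -0.0281]
now [0.4337 0.1998 0.1365] ang 1.451 q6 -1.148 open 0.0361 | move [-0.0006  0.      0.0676 -0.8741] dist 0.068 q1-ang now 0.3
dial_grip [315.8, 268.4] 0.74 [0.4354 0.197 ]
```

View pics/w35.png

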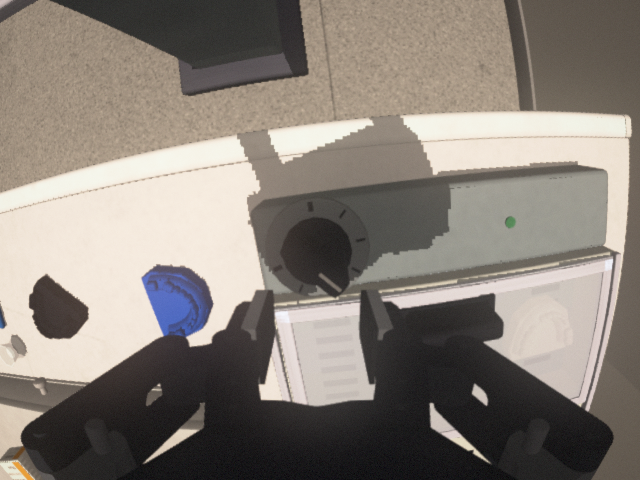

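>>> {"op": "step_arm", "data": {"targets": [0,0,0,-0.12,0,0,0,-0.24,0,0,0,-0.36,0,0,0,-0.48,0,0,0,-0.6,0,0,0,-0.72,0,0,0,-0.84,0,0,0,-0.874,0,0,0,-0.874]}}

```text
t: 44.45
tool_pos: [0.4339, 0.1998, 0.1365]
tool_rot: [1.252, 2.861, -0.044]
contact_force: [-0.7, -0.6, 0.3]
opening: 0.0361
```

Run:
```python
from h import *
np.set_printoptions(precision=4,suppress=True)
o,T=st(); print(T[:,2]); go(.434,.197,.069,-.816)
p=imaging.get_image("wrist"); save(p,"w36.png")
for n,z in [("dial_grip",.082)]:
  for m in imaging.mark_of(n,p)[:3]: print(n,m["uv"],round(m["score"],2),atz(p,m["uv"],z,True)[:2])
```

```text
[ 0.0054 -0.0328 -0.9994]
now [0.4339 0.1998 0.1365] ang 2.317 q6 -2.014 open 0.0361 | move [-0.0003 -0.0006  0.0676 -0.0085] dist 0.068 q1-ang now 0.3
dial_grip [317.3, 263.3] 0.67 [0.433  0.1962]
```

View pics/w36.png

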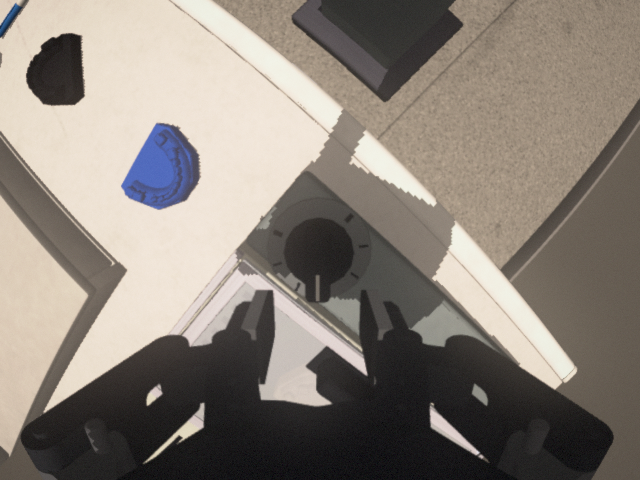

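Aligned with the bar at (318,285). Go down, grip and turn on clockwise.

>>> {"op": "step_arm", "data": {"targets": [0,0,0.02,0,0,0,0.038,0,0,0,0.053,0,0,0,0.063,0,0,0,0.067,0,0,0,0.067,0,0,0,0.067,0]}}

```text
t: 45.13
tool_pos: [0.4346, 0.1977, 0.0701]
tool_rot: [1.253, 2.86, -0.043]
contact_force: [0.5, 0.4, 1.2]
opening: 0.0363
```

>>> {"op": "step_arm", "data": {"targets": [0,0,0,0,0,0,0,0,0,0,0,0,0,0,0,0,0,0,0,0], "grip": 0.0}}

```text
t: 45.55
tool_pos: [0.4349, 0.1988, 0.0715]
tool_rot: [1.254, 2.86, -0.039]
contact_force: [-3.5, 4.5, 5.4]
opening: 0.013
```

>>> {"op": "step_arm", "data": {"targets": [0,0,0,0.1,0,0,0,0.2,0,0,0,0.3,0,0,0,0.4,0,0,0,0.5,0,0,0,0.6,0,0,0,0.7,0,0,0,0.8,0,0,0,0.9,0,0,0,1.0,0,0,0,1.1,0,0,0,1.2]}}

```text
t: 46.55
tool_pos: [0.4353, 0.1961, 0.0717]
tool_rot: [2.639, 1.638, -0.021]
contact_force: [0.5, -11.2, 1.9]
opening: 0.0132
```

Run:
```python
from h import *
np.set_printoptions(precision=4,suppress=True)
o,T=st(); print(T[:,2],np.round(o["contact_force"],1),o["wrist_torque"]); go(.434,.197,.069,-.816)
```

```text
[ 0.0069 -0.0369 -0.9993] [  0.5 -11.2   1.9] [-1.4267  0.2838  0.0858]
now [0.4353 0.1961 0.0717] ang 1.111 q6 -0.807 open 0.0132 | move [ 0.0003 -0.0016  0.0026 -1.2149] dist 0.003 q1-ang now 0.29
```

>>> {"op": "step_arm", "data": {"targets": [0,0,0,0.1,0,0,0,0.2,0,0,0,0.3,0,0,0,0.4,0,0,0,0.5,0,0,0,0.6,0,0,0,0.7,0,0,0,0.75,0,0,0,0.8,0,0,0,0.84,0,0,0,0.86]}}

```text
t: 47.47
tool_pos: [0.434, 0.1938, 0.0718]
tool_rot: [3.073, 0.391, -0.004]
contact_force: [-5.9, -7.8, 7.0]
opening: 0.0131
```

Run:
```python
from h import *
np.set_printoptions(precision=4,suppress=True)
o,T=st(); print(T[:,2],np.round(o["contact_force"],1),o["wrist_torque"]); go(.434,.197,.069,-.816)
p=imaging.get_image("wrist"); save(p,"w37.png")
```

```text
[ 0.0032 -0.0438 -0.999 ] [-5.9 -7.8  7. ] [-1.2273  1.2313  1.0761]
now [0.434  0.1938 0.0718] ang 0.253 q6 0.052 open 0.0131 | move [ 0.0008 -0.0033  0.0027  1.0692] dist 0.004 q1-ang now 0.29
```

View pics/w37.png

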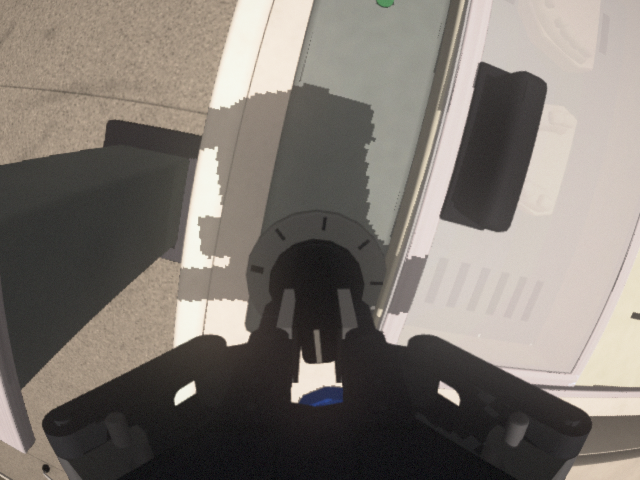

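>>> {"op": "step_arm", "data": {"targets": [0,0,0,0,0,0,0,0,0,0,0,0,0,0,0,0,0,0,-0.03,0,0,0,-0.06,0,0,0,-0.09,0,0,0,-0.12,0,0,0.02,-0.15,0,0,0.04,-0.18,0,0,0.04,-0.18,0,0,0.04,-0.18,0], "grip": 0.036}}

```text
t: 48.52
tool_pos: [0.445, 0.1628, 0.2563]
tool_rot: [3.074, 0.389, 0.005]
contact_force: [-0.7, 0.2, -0.6]
opening: 0.036
```

Run:
```python
from h import *
np.set_printoptions(precision=4,suppress=True)
o,T=st(); print(T[:,2],np.round(o["contact_force"],1)); go(.434,.197,.069,-.816)
p=imaging.get_image("wrist"); save(p,"w38.png")
t=imaging.get_image("top"); save(t,"t38.png")
```

```text
[ 0.0089 -0.0424 -0.9991] [-0.7  0.2 -0.6]
now [0.445  0.1628 0.2563] ang 0.252 q6 -0.032 open 0.036 | move [-0.0018 -0.0439  0.1855  1.0677] dist 0.191 q1-ang now 0.22
```

View pics/w38.png

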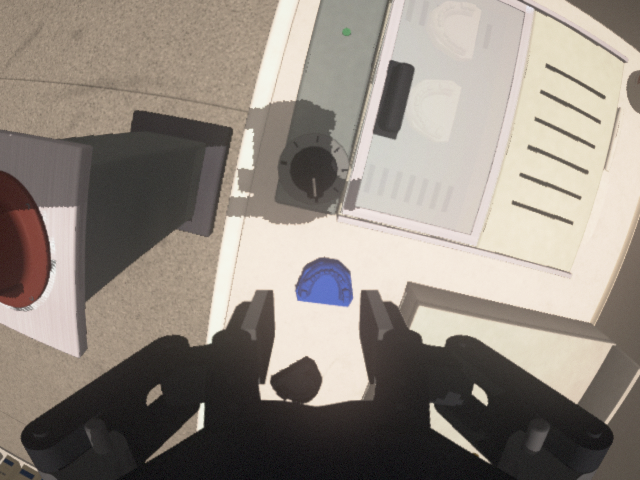

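View pics/t38.png

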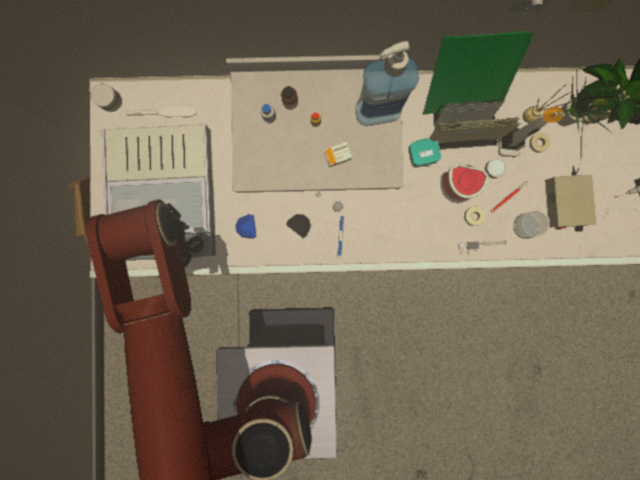

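Run:
```python
from h import *
p=imaging.get_image("wrist"); c=p["color"][120:220,265:365,::-1]; c=cv2.convertScaleAbs(c,alpha=1.4,beta=20); cv2.imwrite("pics/w39.png",cv2.resize(c,None,fx=6,fy=6,interpolation=cv2.INTER_CUBIC))
```

```text
(no output)
```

View pics/w39.png

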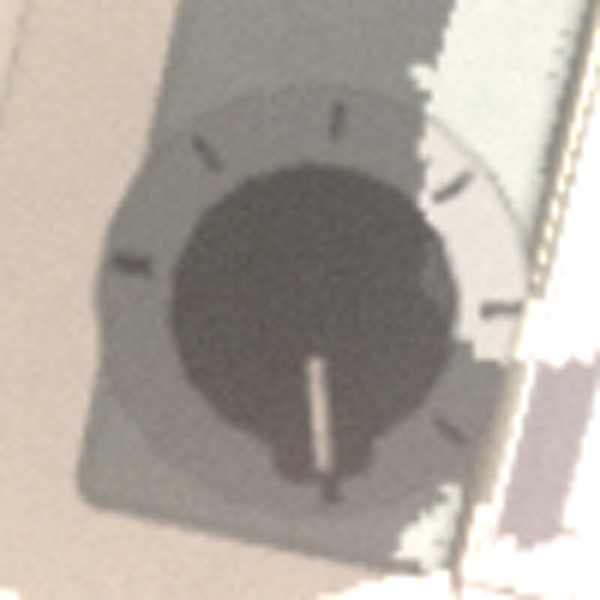

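Run:
```python
from h import *
p=imaging.get_image("wrist")
w=lambda u,v,z: atz(p,(265+u/6,120+v/6),z,True)[:2]
a,b=w(316,360,.089),w(324,468,.089); d=b-a; th=np.arctan2(d[1],d[0]); print("dial",(np.pi+.025-th)%(2*np.pi))
f=w(110,260,.05)-w(152,266,.05); l=w(332,500,.05)-w(329,478,.05)
t1=np.arctan2(f[1],f[0]); t2=np.arctan2(l[1],l[0]); print("ticks",(np.pi+.025-t1)%(2*np.pi),(np.pi+.025-t2)%(2*np.pi))
o,T=st(); print(o["t"]); t=imaging.get_image("top")
for n in ["marker_blue","dappen_dish","tape_white","caliper"]:
    for m in imaging.mark_of(n,t)[:1]: print(n,atz(t,m["uv"],0)[:2])
for m in imaging.mark_of("cover_fin",p)[:1]: print("fin",atz(p,m["uv"],.094,True)[:2])
```

```text
dial 4.4112716314297105
ticks 6.209538550447379 4.350085511970045
48.7167
marker_blue [ 0.43879509 -0.18805092]
dappen_dish [ 0.48925345 -0.54506814]
tape_white [ 0.48782903 -0.54693792]
caliper [ 0.40816922 -0.57044364]
fin [0.48454132 0.27610441]
```

The dial reads 4.41 rad on the last tick, the fin is back at its shut position, and the other things haven't moved in the top picture. Handing in.

Run:
```python
from station import ticket
print(ticket.finish_job())
```

```text
the job is handed in; nothing more can be done
None
```

The job is done and handed in at about 49 s. I turned the dial off, slid the cover open and put both waiting casts in the chamber. Then I shut the cover and turned the dial fully clockwise. Only two casts were on the counter. I left the blue and black look-alikes alone.

**Last checks**
- **Dial:** the pointer measured 4.41 rad, on the last tick, and I felt the stop at about 1 N m.
- **Cover:** it travelled 135 mm back to its stop, and the fin is where it was at the start.
- **Casts:** both look upright and flat, in the +86 mm and 0 mm slots. I could see them through the shut pane.
- **Other things on the bench:** the marker, tape and caliper measured within about 7 mm of their first positions, which is within detector error.

**What went wrong or disagreed**
- **Second cast:** it was found knocked several centimetres aside, so I measured it again. My first grip on it was too high and closed without it. The second, lower grip held.
- **Glass dish:** in the last check the detector put it on the tape roll. By eye it stands where it did at the start.
- **Tool tilt:** the tool drifted to about 2.5° off vertical over the run, with no visible effect.

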